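# Pair up the boxes of clips and pack them snug in the desk rack

## Task

Tidy the plastic boxes of paper clips off the study desk into the wooden desk rack: slide the rack's black end stop back, stand every box that is there upright between the fixed end wall and the stop, with its white label (also marked by a white patch along that edge of the lid) facing the robot's side of the rack, and the two boxes of one colour (thick and thin) next to each other. Then push the stop up so that the whole row sits snug from wall to stop without gaps, let go, and leave the mug, the mouse and the power bank where they are.

Things in the scene. Friction and masses are not known exactly. Their poses are not given: they have to be found in the camera images.
- rack: fixed wooden desk rack; origin under its middle at desk height; y runs along the row from wall to stop, x across it away from the robot (labels face -x). Channel floor 8 mm above the desk, 76 mm wide, from the wall's face at y = -150 mm to y = 166 mm, between lips 8 mm thick rising 10 mm above the floor. End wall 92 mm wide, 8 mm thick, top 90 mm above the desk. Boxes slide along the floor
- rack_wall (a point): middle of the inner face of the rack's end wall, 52 mm above the desk; axes as the rack's
- stop_face (a point): point on the row-side face of the black sliding stop, 52 mm above the desk; axes as the rack's. The face plate is 68 mm wide, 8 mm thick, top 81 mm above the desk
- stop_grip (a point): grip point of the white upright post at the back of the stop: 24 mm along x, 18 mm along y, its top 24 mm above this point and 121 mm above the desk; 34 mm behind the stop's face and 40 mm taller than the face plate, so it can be pinched from above either way
- stop (a joint): slide of the stop along the rack's y axis, m: the clear gap between wall and stop face, 0 to 0.265; about 2 N of friction, it stays where it is left. Starts nearly closed; six boxes fill 0.216
- blue_thick_center (a point): centre (half-way up, 36 mm above the underside) of the blue thick box of paper clips: closed hard plastic, 66 mm deep (its x), 40 mm thick (its y), 72 mm tall (its z), about 0.2 kg, bottom-heavy; plain white label on its narrow front face (its -x side), a white patch on the lid along the same edge. Stands upright on the desk at first; may be absent
- blue_thin_center (a point): centre (half-way up, 36 mm above the underside) of the blue thin box of paper clips: closed hard plastic, 66 mm deep (its x), 32 mm thick (its y), 72 mm tall (its z), about 0.16 kg, bottom-heavy; plain white label on its narrow front face (its -x side), a white patch on the lid along the same edge. Stands upright on the desk at first; may be absent
- green_thick_center (a point): centre (half-way up, 36 mm above the underside) of the green thick box of paper clips: closed hard plastic, 66 mm deep (its x), 40 mm thick (its y), 72 mm tall (its z), about 0.2 kg, bottom-heavy; plain white label on its narrow front face (its -x side), a white patch on the lid along the same edge. Stands upright on the desk at first; may be absent
- green_thin_center (a point): centre (half-way up, 36 mm above the underside) of the green thin box of paper clips: closed hard plastic, 66 mm deep (its x), 32 mm thick (its y), 72 mm tall (its z), about 0.16 kg, bottom-heavy; plain white label on its narrow front face (its -x side), a white patch on the lid along the same edge. Stands upright on the desk at first; may be absent
- red_thick_center (a point): centre (half-way up, 36 mm above the underside) of the red thick box of paper clips: closed hard plastic, 66 mm deep (its x), 40 mm thick (its y), 72 mm tall (its z), about 0.2 kg, bottom-heavy; plain white label on its narrow front face (its -x side), a white patch on the lid along the same edge. Stands upright on the desk at first; may be absent
- red_thin_center (a point): centre (half-way up, 36 mm above the underside) of the red thin box of paper clips: closed hard plastic, 66 mm deep (its x), 32 mm thick (its y), 72 mm tall (its z), about 0.16 kg, bottom-heavy; plain white label on its narrow front face (its -x side), a white patch on the lid along the same edge. Stands upright on the desk at first; may be absent
- mug: white mug, 80 mm across and 90 mm tall, origin under its middle; to be left alone
- mouse: black computer mouse, 100 x 58 x 33 mm, origin under its middle; to be left alone
- power_bank: white power bank with a blue end, 70 x 145 x 24 mm, origin under its middle; to be left alone
Not all that is in view belongs to the job. What is shaped like the part that bears red_thin_center but yellow is not meant.

How it is judged:
On the way, in this order (a step that is already met when the one before it is completed fails the run):
1. the stop is slid back to make room for the boxes (at least 100 mm from the wall) (value of joint stop above 0.1 m), for 0.2 s.
2. every box that is there stands upright on the rack's floor between wall and stop (x of blue_thick_center in the frame of rack between -0.012 and 0.012 m and z of blue_thick_center in the frame of rack between 0.038 and 0.05 m and angle between each of blue_thick_center, blue_thin_center, green_thick_center, green_thin_center, red_thick_center, red_thin_center's own z axis and vertical below 0.1 rad and y of each of blue_thick_center, blue_thin_center, green_thick_center, green_thin_center, red_thick_center, red_thin_center in the frame of rack above -0.15 m and y of each of blue_thick_center, blue_thin_center, green_thick_center, green_thin_center, red_thick_center, red_thin_center in the frame of stop_face below 0 m and x of blue_thin_center in the frame of rack between -0.012 and 0.012 m and z of blue_thin_center in the frame of rack between 0.038 and 0.05 m and x of green_thick_center in the frame of rack between -0.012 and 0.012 m and z of green_thick_center in the frame of rack between 0.038 and 0.05 m and x of green_thin_center in the frame of rack between -0.012 and 0.012 m and z of green_thin_center in the frame of rack between 0.038 and 0.05 m and x of red_thick_center in the frame of rack between -0.012 and 0.012 m and z of red_thick_center in the frame of rack between 0.038 and 0.05 m and x of red_thin_center in the frame of rack between -0.012 and 0.012 m and z of red_thin_center in the frame of rack between 0.038 and 0.05 m), for 0.2 s.
At the end, for the whole second after the job is handed in: Every box present stands upright (0.1 rad) on the channel floor, centred within 12 mm and square within 0.15 rad, label to the rack's -x side; same-coloured boxes are neighbours (centres within 48 mm); no gap over 3 mm in the row: wall to first box, box to box, last box to stop (all of step 2 and y of rack_wall in the frame of blue_thick_center below 0 m and angle between the x axis of each of blue_thick_center, blue_thin_center, green_thick_center, green_thin_center, red_thick_center, red_thin_center and the x axis of rack, either way round below 0.15 rad and (y of blue_thick_center in the frame of rack below -0.127 m or y of blue_thin_center in the frame of blue_thick_center between -0.039 and 0 m or y of green_thick_center in the frame of blue_thick_center between -0.043 and 0 m or y of green_thin_center in the frame of blue_thick_center between -0.039 and 0 m or y of red_thick_center in the frame of blue_thick_center between -0.043 and 0 m or y of red_thin_center in the frame of blue_thick_center between -0.039 and 0 m) and y of rack_wall in the frame of blue_thin_center below 0 m and (y of blue_thin_center in the frame of rack below -0.131 m or y of blue_thick_center in the frame of blue_thin_center between -0.039 and 0 m or y of green_thick_center in the frame of blue_thin_center between -0.039 and 0 m or y of green_thin_center in the frame of blue_thin_center between -0.035 and 0 m or y of red_thick_center in the frame of blue_thin_center between -0.039 and 0 m or y of red_thin_center in the frame of blue_thin_center between -0.035 and 0 m) and y of rack_wall in the frame of green_thick_center below 0 m and (y of green_thick_center in the frame of rack below -0.127 m or y of blue_thick_center in the frame of green_thick_center between -0.043 and 0 m or y of blue_thin_center in the frame of green_thick_center between -0.039 and 0 m or y of green_thin_center in the frame of green_thick_center between -0.039 and 0 m or y of red_thick_center in the frame of green_thick_center between -0.043 and 0 m or y of red_thin_center in the frame of green_thick_center between -0.039 and 0 m) and y of rack_wall in the frame of green_thin_center below 0 m and (y of green_thin_center in the frame of rack below -0.131 m or y of blue_thick_center in the frame of green_thin_center between -0.039 and 0 m or y of blue_thin_center in the frame of green_thin_center between -0.035 and 0 m or y of green_thick_center in the frame of green_thin_center between -0.039 and 0 m or y of red_thick_center in the frame of green_thin_center between -0.039 and 0 m or y of red_thin_center in the frame of green_thin_center between -0.035 and 0 m) and y of rack_wall in the frame of red_thick_center below 0 m and (y of red_thick_center in the frame of rack below -0.127 m or y of blue_thick_center in the frame of red_thick_center between -0.043 and 0 m or y of blue_thin_center in the frame of red_thick_center between -0.039 and 0 m or y of green_thick_center in the frame of red_thick_center between -0.043 and 0 m or y of green_thin_center in the frame of red_thick_center between -0.039 and 0 m or y of red_thin_center in the frame of red_thick_center between -0.039 and 0 m) and y of rack_wall in the frame of red_thin_center below 0 m and (y of red_thin_center in the frame of rack below -0.131 m or y of blue_thick_center in the frame of red_thin_center between -0.039 and 0 m or y of blue_thin_center in the frame of red_thin_center between -0.035 and 0 m or y of green_thick_center in the frame of red_thin_center between -0.039 and 0 m or y of green_thin_center in the frame of red_thin_center between -0.035 and 0 m or y of red_thick_center in the frame of red_thin_center between -0.039 and 0 m) and (y of any of blue_thick_center, green_thick_center, red_thick_center in the frame of stop_face above -0.023 m or y of any of blue_thin_center, green_thin_center, red_thin_center in the frame of stop_face above -0.019 m) and horizontal distance between blue_thick_center and blue_thin_center below 0.048 m and horizontal distance between green_thick_center and green_thin_center below 0.048 m and horizontal distance between red_thick_center and red_thin_center below 0.048 m); the robot touches nothing.
It fails at once if the mug is shifted more than 30 mm (distance of mug from where it was at the start of the episode above 0.03 m).
It fails at once if the mouse is shifted more than 30 mm (distance of mouse from where it was at the start of the episode above 0.03 m).
It fails at once if the power bank is shifted more than 30 mm (distance of power_bank from where it was at the start of the episode above 0.03 m).
Of blue_thick, blue_thin, green_thick, green_thin, red_thick, red_thin only 4 to 6 are there at a start; the rules pass over those that are not, and their reading is None.
At some moment in a run one of blue_thick, blue_thin, green_thick, green_thin, red_thick, red_thin may be knocked a few centimetres aside while the robot is not near it.
It also fails if it takes over 210 s, if anything falls off the work surface, if the arm or the gripper's body presses on something with over 40 N, if the wrist force passes 120 N, or if a joint passes its speed limit or range.

## Robot

A 6-joint arm with a two-finger parallel gripper is mounted at the origin on the work surface. World frame = base frame: x ahead of the robot, y to its left, z up, the work surface at z = 0. Lengths are in m, angles in rad, forces in N, time in s.
With the tool pointing down it reaches from about 0.2 to 0.875 m from the base axis. Payload 3.4 kg.
Tool frame: the origin (TCP) lies midway between the tips of the shut fingers; the grasp point (between the pads) lies 19 mm behind it; z points along the fingers, y is the line along which they close (so a half turn about z gives the same grasp; the last joint's range is limited). The gripper opens to 94 mm and grips with 3 to 60 N. Pads are 16 mm wide; open, the fingers measure 119 mm over their backs; the gripper's body (75 mm by 177 mm) begins 78 mm behind the grasp point.
Start: joints at [-1.437, 0.276, 1.505, -0, 1.361, -0.121], TCP at [0.145, -0.556, 0.205] pointing down, gripper open.
Joint ranges: [-2.89, 2.89], [-0.75, 2.08], [0.22, 2.7], [-1.18, 4.32], [0.11, 2.71], [-2.7, 2.7]. Speed limits (rad/s): [2.57, 2.57, 3.14, 3.14, 3.14, 3.14].

## Interface

Orientations are given as a rotation vector (axis times angle).
In Python, from station import * gives the robot as it stands. The module is installed in compiled form; this text tells all that it offers.
- The arm moves only by the tool move_arm, never from a script. Its argument "rows" is a list of rows, each an object with "translation": the shift along the tool's x, y, z in m, a list of three; "delta_rot": the turn, a rotation vector about the tool's x, y, z in degrees, a list of three; "gripper": the finger opening in m, from 0 to 0.094. A call has 1 to 20 rows; each row shifts and turns the commanded pose from where the row before left it, along the tool's axes as they then stand; what a row does not reach is not made up. A row lasts 1/12 s, in which the tool goes at most 41.7 mm and 7.16 degrees, less where a joint would pass 70% of its speed; a pose out of reach is approached as far as the arm can. A call with a gripper value outside its range is refused whole. The fingers move at their own pace and stop on an object; "squeeze" is the grip in N (left out, the last holds). Time passes only in rows, so rows that do not move let the fingers close. It gives the time, the measured TCP pose, the force, the opening and the grip force at its end, in the units of the state.
- sense(): the state, without advancing time (a new reading comes with each control period).
- grab_frame(name): name is "scene" or "side" or "wrist"; returns (picture, depth): 480x640x3 uint8, red, green, blue; 480x640 float32, m along the optical axis (not along the pixel's ray), 0 where there is no reading.
- camera_model(name): a dict with "fx", "fy", "cx", "cy" (pixels), "rvec" (rotation vector, rad) and "tvec" (3), from world to camera coordinates, as OpenCV has them; the wrist camera has in their place "hand_eye" (4x4, takes a point from camera to tool coordinates, whose origin is the TCP and whose axes are the flange's). Camera axes: x right, y down, z forward; pixel columns grow to the right and rows downward; lengths in m; the calibration is good to about 2 mm. A picture is of the moment at which its call begins: read the wrist's pose just before it. camera_model takes no time and is no camera call.
- finish_job(): hands the job in; it is judged then, once.
The state is a dict: "time_s": time; "joint_positions": joint angles; "qvel": joint speeds; "joint_torque": joint torques, N m; "position": TCP position; "tool_rot": TCP orientation; "wrist_force": force on the tool from outside, world axes, zero at the start; "moment": the same for the moment, N m; "gripper_width": opening from 0.0 (shut) to 1.0 (fully open); "grip_force": force on a finger pad.
Only numpy, scipy, OpenCV 4.12 (cv2) and the standard library are available. Lean on these libraries where they do the work, as an engineer would, in place of code of your own. Each camera call takes 0.05 s, during which the arm holds its last target. There are 200 camera calls.

## Working session

There is one attempt and no reset: what is moved stays moved. The work goes in short steps, Python scripts to look and compute and a tool call to move; the robot and the scene stay as the last step left them, time stands still between calls to the robot, and variables do not carry over. Pictures are saved under pics/ and viewed, at most 14 in all, crops included, and the job is handed in when it is done.

Besides the shell and the picture viewer there is one more tool, called after "Request:" as a command line: name --argument value ..., lists and objects as JSON in quotes. move_arm: Moves the arm, as the interface text tells. Its arguments: {"type":"object","properties":{"rows":{"type":"array"},"squeeze":{"type":"number"}},"required":["rows"]}

```bash
mkdir -p pics; cat > h.py <<'E'
from station import *
import numpy as np, cv2
from scipy.spatial.transform import Rotation as R
def cloud(name):
    m=camera_model(name)
    s=sense()
    im,d=grab_frame(name)
    v,u=np.mgrid[0:480,0:640]
    p=np.stack([(u-m['cx'])/m['fx']*d,(v-m['cy'])/m['fy']*d,d],-1)
    if 'hand_eye' in m:
        H=np.array(m['hand_eye']); p=p@H[:3,:3].T+H[:3,3]
        p=p@R.from_rotvec(s['tool_rot']).as_matrix().T+np.array(s['position'])
    else:
        Rm=cv2.Rodrigues(np.array(m['rvec'],float))[0]
        p=(p-np.array(m['tvec']).ravel())@Rm
    p[d==0]=np.nan
    return im,p
def save(n,im): cv2.imwrite(f'pics/{n}.png',im[:,:,::-1])
E
python3 - <<'E'
from h import *
s=sense();print(s)
for n in ['scene','side']:
    im,p=cloud(n); save(n+'0',im); np.savez(n+'0',im=im,p=p)
    m=camera_model(n);print(n,-cv2.Rodrigues(np.array(m['rvec'],float))[0].T@np.array(m['tvec']).ravel())
a=cv2.imread('pics/scene0.png')
print(camera_model('wrist')['hand_eye'])
E
```

```text
{'time_s': 0.0, 'joint_positions': array([-1.43700454e+00,  2.76569889e-01,  1.50612408e+00,  2.46674733e-05,
        1.36067147e+00, -1.20993200e-01]), 'qvel': array([-0.00117832, -0.00064208,  0.00025899, -0.00118628, -0.00174028,
        0.00015719]), 'joint_torque': array([ 2.35361069e-03, -4.04583764e+01, -2.37227118e+01,  7.05714338e-02,
        3.44554929e-02, -1.52027765e-04]), 'position': array([ 0.14485391, -0.55587602,  0.20462266]), 'tool_rot': array([-3.11437739e+00, -3.98900403e-01, -2.00561839e-05]), 'wrist_force': array([ 0.20466721,  0.08236379, -0.66491135]), 'moment': array([-0.03885928,  0.0075693 ,  0.01417282]), 'grip_force': 0.0, 'gripper_width': 0.9990987380969427}
scene [1.34246128 0.06197763 0.72216069]
side [0.22652195 0.80295716 0.7770586 ]
[[ 2.32272720e-04 -9.60669216e-01 -2.77695163e-01  8.12329649e-02]
 [ 9.99999726e-01  2.78887521e-05  7.39950916e-04 -6.85534958e-04]
 [-7.03103495e-04 -2.77695259e-01  9.60668959e-01 -1.79397855e-01]
 [ 0.00000000e+00  0.00000000e+00  0.00000000e+00  1.00000000e+00]]
```

View pics/scene0.png

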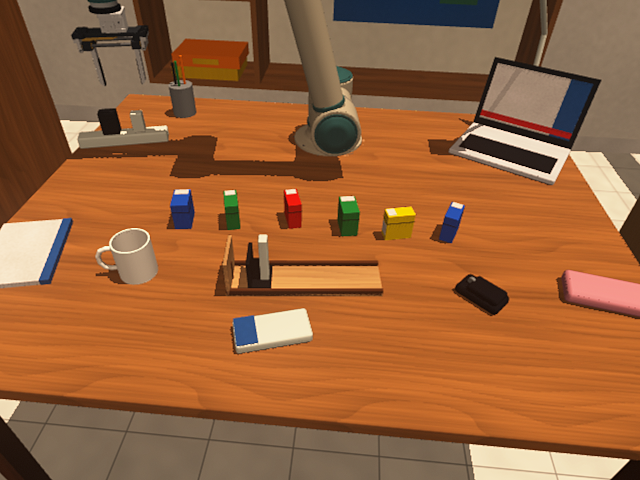

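View pics/side0.png

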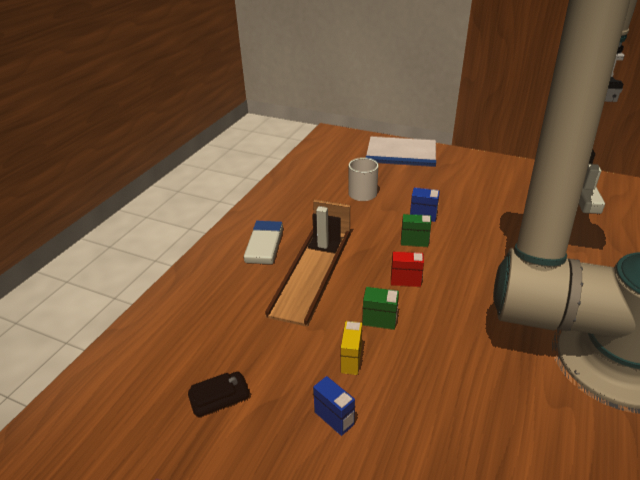

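The scene shows boxes at (180,210) blue, (231,210) green, (293,208) red, (348,216) green and (452,222) blue, with the yellow distractor at (398,222). The rack runs from its wall at (230,270) to its open end at (380,278), and the stop's post is at (264,258). The side view agrees. Only one red box is visible.

```bash
cat > m.py <<'E'
from h import *
def boxes(im,p,zlo=0.06,zhi=0.085,verbose=True):
    hsv=cv2.cvtColor(im,cv2.COLOR_RGB2HSV); h,s,v=[hsv[...,i].astype(int) for i in range(3)]
    z=p[...,2]; top=(z>zlo)&(z<zhi)
    cols={'blue':(h>105)&(h<135)&(s>120),'green':(h>45)&(h<85)&(s>100),'red':((h<5)|(h>172))&(s>170),'yellow':(h>22)&(h<33)&(s>130)}
    white=(s<70)&(v>110)
    out=[]
    for c,mk in cols.items():
        n,l,st,_=cv2.connectedComponentsWithStats((mk&(z>0.015)).astype(np.uint8))
        for i in range(1,n):
            if st[i,4]<60: continue
            q=p[l==i]; c0=np.nanmedian(q[:,:2],0)
            near=np.hypot(p[...,0]-c0[0],p[...,1]-c0[1])<0.06
            a=p[near&top&(mk|white)]
            if len(a)<20: continue
            r=cv2.minAreaRect((a[:,:2]*1000).astype(np.float32))
            w=p[near&top&white]; w=w[:,:2].mean(0) if len(w) else [np.nan]*2
            (cx,cy),(A,B),an=r
            if A<B: A,B,an=B,A,an+90
            d=np.array([w[0]*1000-cx,w[1]*1000-cy]); 
            if d@[np.cos(np.radians(an)),np.sin(np.radians(an))]>0: an+=180
            an=(an+180)%360-180   # direction of box +x (away from label)
            out.append((c,cx,cy,A,B,an,np.median(a[:,2])*1000))
            if verbose: print(c,'ctr %.0f %.0f size %.0f x %.0f, +x dir %.1f deg, z %.0f n%d'%(cx,cy,A,B,an,np.median(a[:,2])*1000,len(a)),'patch',np.round(np.array(w)*1000))
    return out
E
python3 - <<'E'
from m import *
for n in ['scene','side']:
    f=np.load(n+'0.npz'); im,p=f['im'],f['p']; print(n); boxes(im,p)
    hsv=cv2.cvtColor(im,cv2.COLOR_RGB2HSV); z=p[...,2]
    def pr(t,u0,u1,v0,v1,zl,zh):
        q=p[v0:v1,u0:u1].reshape(-1,3); q=q[(q[:,2]>zl)&(q[:,2]<zh)]
        if len(q)>5:
            r=cv2.minAreaRect((q[:,:2]*1000).astype(np.float32)); print(t,len(q),np.round(np.median(q,0)*1000),[np.round(x) for x in r], 'z',np.round(np.percentile(q[:,2],[2,98])*1000))
    B=dict(scene=(215,390,225,300),side=(265,355,195,325))[n]
    pr('post',*B,.112,.128); pr('wall/top',*B,.084,.095); pr('face',*B,.076,.0835);pr('lips',*B,.015,.021); pr('floor',*B,.005,.011)
    if n=='scene':
        pr('mug',95,165,225,290,.08,.1);pr('bank',225,320,305,355,.018,.03);pr('mouse',450,515,270,320,.02,.04)
E
```

```text
scene
blue ctr -39 705 size 76 x 22, +x dir 68.8 deg, z 72 n185 patch [-51. 682.]
blue ctr 468 -322 size 66 x 40, +x dir 8.6 deg, z 72 n321 patch [ 445. -328.]
blue ctr 443 321 size 67 x 32, +x dir -22.0 deg, z 71 n265 patch [422. 329.]
green ctr 456 -205 size 65 x 30, +x dir 16.0 deg, z 72 n233 patch [ 433. -212.]
green ctr 448 75 size 67 x 37, +x dir 12.0 deg, z 71 n305 patch [423.  71.]
red ctr 433 -61 size 68 x 30, +x dir 17.6 deg, z 72 n238 patch [411. -68.]
yellow ctr 461 194 size 63 x 32, +x dir 106.9 deg, z 72 n212 patch [465. 173.]
post 98 [650. -91. 120.] [array([647., -92.]), array([25., 18.]), np.float64(8.0)] z [113. 123.]
wall/top 179 [ 657. -162.   90.] [array([ 650., -126.]), array([91., 86.]), np.float64(5.0)] z [84. 93.]
face 162 [ 656. -121.   81.] [array([ 654., -124.]), array([90., 82.]), np.float64(2.0)] z [77. 83.]
lips 1138 [663. -12.  17.] [array([579.,  -8.]), array([216., 381.]), np.float64(5.0)] z [15. 20.]
floor 3204 [632.  20.   8.] [array([569.,  -9.]), array([231., 387.]), np.float64(6.0)] z [ 5. 11.]
mug 440 [ 651. -368.   87.] [array([ 649., -368.]),
[... 520 characters left out ...]
x dir 11.5 deg, z 72 n583 patch [423.  71.]
red ctr 429 -59 size 64 x 37, +x dir 14.9 deg, z 72 n386 patch [409. -67.]
yellow ctr 458 196 size 64 x 30, +x dir 104.7 deg, z 73 n425 patch [464. 173.]
post 84 [642. -87. 120.] [array([644., -89.]), array([20., 26.]), np.float64(89.0)] z [112. 123.]
wall/top 192 [ 646. -161.   90.] [array([ 648., -124.]), array([92., 91.]), np.float64(5.0)] z [84. 94.]
face 161 [ 639. -128.   80.] [array([ 649., -123.]), array([93., 86.]), np.float64(5.0)] z [76. 83.]
lips 928 [637. -29.  18.] [array([686.,  -1.]), array([196., 322.]), np.float64(6.0)] z [15. 21.]
floor 2501 [630.  46.   9.] [array([692., -74.]), array([230., 497.]), np.float64(19.0)] z [ 5. 11.]
```

Five boxes are there: blue thick and thin, green thick and thin, and one red thin. Their sizes and top heights (72 mm) fit. The rack is yawed about +5°. Next I'll turn the tool so its y runs along rack x, then move above the rack for a wrist view.

Request:
move_arm --rows '[{"translation": [0,0,-0.0105],"delta_rot": [0,0,-6.7],"gripper": 0.094},{"translation": [0,0,-0.0105],"delta_rot": [0,0,-6.7],"gripper": 0.094},{"translation": [0,0,-0.0105],"delta_rot": [0,0,-6.7],"gripper": 0.094},{"translation": [0,0,-0.0105],"delta_rot": [0,0,-6.7],"gripper": 0.094},{"translation": [0,0,-0.0105],"delta_rot": [0,0,-6.7],"gripper": 0.094},{"translation": [0,0,-0.0105],"delta_rot": [0,0,-6.7],"gripper": 0.094},{"translation": [0,0,-0.0105],"delta_rot": [0,0,-6.7],"gripper": 0.094},{"translation": [0,0,-0.0105],"delta_rot": [0,0,-6.7],"gripper": 0.094},{"translation": [0,0,-0.0105],"delta_rot": [0,0,-6.7],"gripper": 0.094},{"translation": [0,0,-0.0105],"delta_rot": [0,0,-6.7],"gripper": 0.094},{"translation": [0,0,-0.0105],"delta_rot": [0,0,-6.7],"gripper": 0.094},{"translation": [0,0,-0.0105],"delta_rot": [0,0,-6.7],"gripper": 0.094}]'

```text
time_s: 1.1
position: [0.1449, -0.5562, 0.3315]
tool_rot: [-2.115, -2.322, -0.001]
wrist_force: [0.8, -0.1, 0.5]
gripper_width: 0.997
grip_force: 0.0
```

Request:
move_arm --rows '[{"translation": [0.0247,0.026,0],"delta_rot": [0,0,0],"gripper": 0.094},{"translation": [0.0247,0.026,0],"delta_rot": [0,0,0],"gripper": 0.094},{"translation": [0.0247,0.026,0],"delta_rot": [0,0,0],"gripper": 0.094},{"translation": [0.0247,0.026,0],"delta_rot": [0,0,0],"gripper": 0.094},{"translation": [0.0247,0.026,0],"delta_rot": [0,0,0],"gripper": 0.094},{"translation": [0.0247,0.026,0],"delta_rot": [0,0,0],"gripper": 0.094},{"translation": [0.0247,0.026,0],"delta_rot": [0,0,0],"gripper": 0.094},{"translation": [0.0247,0.026,0],"delta_rot": [0,0,0],"gripper": 0.094},{"translation": [0.0247,0.026,0],"delta_rot": [0,0,0],"gripper": 0.094},{"translation": [0.0247,0.026,0],"delta_rot": [0,0,0],"gripper": 0.094},{"translation": [0.0247,0.026,0],"delta_rot": [0,0,0],"gripper": 0.094},{"translation": [0.0247,0.026,0],"delta_rot": [0,0,0],"gripper": 0.094},{"translation": [0.0247,0.026,0],"delta_rot": [0,0,0],"gripper": 0.094},{"translation": [0.0247,0.026,0],"delta_rot": [0,0,0],"gripper": 0.094},{"translation": [0.0247,0.026,0],"delta_rot": [0,0,0],"gripper": 0.094},{"translation": [0.0247,0.026,0],"delta_rot": [0,0,0],"gripper": 0.094},{"translation": [0.0247,0.026,0],"delta_rot": [0,0,0],"gripper": 0.094},{"translation": [0.0247,0.026,0],"delta_rot": [0,0,0],"gripper": 0.094},{"translation": [0.0247,0.026,0],"delta_rot": [0,0,0],"gripper": 0.094},{"translation": [0.0247,0.026,0],"delta_rot": [0,0,0],"gripper": 0.094},{"translation": [0,0,0],"delta_rot": [0,0,0],"gripper": 0.094}]'

```text
schema error: expected 1 to 20 rows
```

Request:
move_arm --rows '[{"translation": [0.0247,0.026,0],"delta_rot": [0,0,0],"gripper": 0.094},{"translation": [0.0247,0.026,0],"delta_rot": [0,0,0],"gripper": 0.094},{"translation": [0.0247,0.026,0],"delta_rot": [0,0,0],"gripper": 0.094},{"translation": [0.0247,0.026,0],"delta_rot": [0,0,0],"gripper": 0.094},{"translation": [0.0247,0.026,0],"delta_rot": [0,0,0],"gripper": 0.094},{"translation": [0.0247,0.026,0],"delta_rot": [0,0,0],"gripper": 0.094},{"translation": [0.0247,0.026,0],"delta_rot": [0,0,0],"gripper": 0.094},{"translation": [0.0247,0.026,0],"delta_rot": [0,0,0],"gripper": 0.094},{"translation": [0.0247,0.026,0],"delta_rot": [0,0,0],"gripper": 0.094},{"translation": [0.0247,0.026,0],"delta_rot": [0,0,0],"gripper": 0.094},{"translation": [0.0247,0.026,0],"delta_rot": [0,0,0],"gripper": 0.094},{"translation": [0.0247,0.026,0],"delta_rot": [0,0,0],"gripper": 0.094},{"translation": [0.0247,0.026,0],"delta_rot": [0,0,0],"gripper": 0.094},{"translation": [0.0247,0.026,0],"delta_rot": [0,0,0],"gripper": 0.094},{"translation": [0.0247,0.026,0],"delta_rot": [0,0,0],"gripper": 0.094},{"translation": [0.0247,0.026,0],"delta_rot": [0,0,0],"gripper": 0.094},{"translation": [0.0247,0.026,0],"delta_rot": [0,0,0],"gripper": 0.094},{"translation": [0.0247,0.026,0],"delta_rot": [0,0,0],"gripper": 0.094},{"translation": [0.0247,0.026,0],"delta_rot": [0,0,0],"gripper": 0.094},{"translation": [0.0247,0.026,0],"delta_rot": [0,0,0],"gripper": 0.094}]'

```text
time_s: 2.77
position: [0.6206, -0.0174, 0.3309]
tool_rot: [-2.122, -2.316, 0.001]
wrist_force: [1.5, -0.3, 0.6]
gripper_width: 0.997
grip_force: 0.0
```

Request:
move_arm --rows '[{"translation": [0,0,0],"delta_rot": [0,0,0],"gripper": 0.094},{"translation": [0,0,0],"delta_rot": [0,0,0],"gripper": 0.094}]'

```text
time_s: 2.93
position: [0.6204, -0.0177, 0.3299]
tool_rot: [-2.118, -2.318, 0.003]
wrist_force: [0.2, -0.7, 0.4]
gripper_width: 1.0
grip_force: 0.0
```

```bash
python3 - <<'E'
from m import *
s=sense();print(s['position'],s['tool_rot'],s['joint_positions'][5])
im,p=cloud('wrist'); save('w1',im); np.savez('w1',im=im,p=p); boxes(im,p)
E
```

```text
[ 0.62037072 -0.01766246  0.32994514] [-2.11788199 -2.3178649   0.00278487] -0.2304103553962237
green ctr 444 77 size 66 x 39, +x dir 11.8 deg, z 72 n1997 patch [422.  73.]
green ctr 429 -200 size 18 x 14, +x dir 19.0 deg, z 71 n87 patch [ 425. -205.]
red ctr 431 -58 size 66 x 32, +x dir 17.5 deg, z 72 n1226 patch [409. -65.]
yellow ctr 463 180 size 34 x 33, +x dir 103.7 deg, z 72 n975 patch [464. 176.]
```

View pics/w1.png

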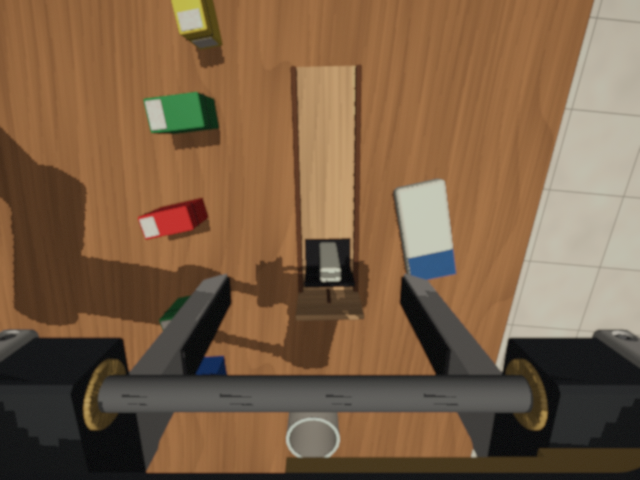

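The wrist view shows the rack at u 292–362, v 65–320 and the post at (330,258). Green thick measures 66×39 and red thin 66×32. Next I fit the rack frame.

```bash
python3 - <<'E'
from m import *
f=np.load('w1.npz'); p=f['p']
def pr(t,u0,u1,v0,v1,zl,zh):
    q=p[v0:v1,u0:u1].reshape(-1,3); q=q[(q[:,2]>zl)&(q[:,2]<zh)]
    r=cv2.minAreaRect((q[:,:2]*1000).astype(np.float32)); print(t,len(q),np.round(np.median(q,0)*1000),[np.round(x,1) for x in r],'z',np.round(np.percentile(q[:,2],[2,98])*1000)); return q
pr('post',310,350,225,290,.110,.125)
pr('wall',285,375,280,325,.085,.094)
pr('face',295,360,230,300,.074,.084)
pr('lips',285,375,55,320,.014,.021)
pr('rack',285,375,55,320,.005,.094)
# lip edges: per y-row of rack, x extents of z in 14..21
L=pr('lipsL',285,308,70,230,.0145,.021); Rr=pr('lipsR',345,375,70,230,.0145,.021)
for n,q in (('L',L),('R',Rr)):
    v=cv2.fitLine(q[:,:2].astype(np.float32),cv2.DIST_HUBER,0,.01,.01).ravel(); print(n,np.degrees(np.arctan2(v[1],v[0])),v[2:])
    k=np.array([np.cos(np.radians(5)),np.sin(np.radians(5))]); print(np.percentile(q[:,:2]@k,[2,50,98])*1000)
E
```

```text
post 321 [645. -88. 121.] [array([645. , -89.4]), array([23. , 17.5]), np.float64(5.5)] z [111. 123.]
wall 452 [ 651. -162.   90.] [array([ 652.8, -162.5]), array([90.9,  9.3]), np.float64(5.6)] z [85. 91.]
face 390 [ 647. -118.   80.] [array([ 646.6, -102. ]), array([67.9, 42.8]), np.float64(5.1)] z [74. 83.]
lips 3462 [640. -33.  17.] [array([635.3,  -2.3]), array([ 92.3, 317.1]), np.float64(6.3)] z [14. 20.]
rack 16218 [635.   2.   9.] [array([635.7,  -5.9]), array([ 92.3, 324.3]), np.float64(6.3)] z [ 6. 89.]
lipsL 944 [588.  49.  18.] [array([588.5,  39.3]), array([  8.1, 211.3]), np.float64(6.3)] z [15. 20.]
lipsR 945 [671.  57.  18.] [array([672. ,  46.9]), array([  8.2, 211.4]), np.float64(6.3)] z [15. 20.]
L -83.702835 [0.5878706  0.04563774]
[584.30512215 589.66461007 594.48353873]
R -83.74533 [0.671208   0.05288415]
[668.32480293 673.22983036 678.36573279]
```

The rack frame is O=(636.1,−9.9) mm with a yaw of 6.3°. The post sits at rack (0,−80), so the gap is about 36 mm. Now I'll grip the post.

Request:
move_arm --rows '[{"translation": [-0.0247,0.0055,0.025],"delta_rot": [0,0,-1.1],"gripper": 0.094},{"translation": [-0.0247,0.0055,0.025],"delta_rot": [0,0,0],"gripper": 0.094},{"translation": [-0.0247,0.0055,0.025],"delta_rot": [0,0,0],"gripper": 0.07},{"translation": [0,0,0.033],"delta_rot": [0,0,0],"gripper": 0.06},{"translation": [0,0,0.033],"delta_rot": [0,0,0],"gripper": 0.06},{"translation": [0,0,0.033],"delta_rot": [0,0,0],"gripper": 0.06},{"translation": [0,0,0.033],"delta_rot": [0,0,0],"gripper": 0.06},{"translation": [0,0,0.033],"delta_rot": [0,0,0],"gripper": 0.06},{"translation": [0,0,0],"delta_rot": [0,0,0],"gripper": 0.06},{"translation": [0,0,0],"delta_rot": [0,0,0],"gripper": 0.06}]'

```text
time_s: 3.82
position: [0.6416, -0.0921, 0.0905]
tool_rot: [-2.1, -2.332, 0.004]
wrist_force: [-0.2, 0.1, 0.8]
gripper_width: 0.639
grip_force: 0.0
```

Request:
move_arm --rows '[{"translation": [0,0,0],"delta_rot": [0,0,0],"gripper": 0.0},{"translation": [0,0,0],"delta_rot": [0,0,0],"gripper": 0.0},{"translation": [0,0,0],"delta_rot": [0,0,0],"gripper": 0.0},{"translation": [0,0,0],"delta_rot": [0,0,0],"gripper": 0.0},{"translation": [0,0,0],"delta_rot": [0,0,0],"gripper": 0.0},{"translation": [0,0,0],"delta_rot": [0,0,0],"gripper": 0.0}]' --squeeze 20

```text
time_s: 4.32
position: [0.6445, -0.0911, 0.0923]
tool_rot: [2.099, 2.335, 0.002]
wrist_force: [3.4, 0.5, -0.7]
gripper_width: 0.254
grip_force: 19.9
```

Request:
move_arm --rows '[{"translation": [0.02,0,0],"delta_rot": [0,0,0],"gripper": 0.0},{"translation": [0.02,0,0],"delta_rot": [0,0,0],"gripper": 0.0},{"translation": [0.02,0,0],"delta_rot": [0,0,0],"gripper": 0.0},{"translation": [0.02,0,0],"delta_rot": [0,0,0],"gripper": 0.0},{"translation": [0.02,0,0],"delta_rot": [0,0,0],"gripper": 0.0},{"translation": [0.02,0,0],"delta_rot": [0,0,0],"gripper": 0.0},{"translation": [0.02,0,0],"delta_rot": [0,0,0],"gripper": 0.0},{"translation": [0.02,0,0],"delta_rot": [0,0,0],"gripper": 0.0},{"translation": [0.02,0,0],"delta_rot": [0,0,0],"gripper": 0.0},{"translation": [0.02,0,0],"delta_rot": [0,0,0],"gripper": 0.0},{"translation": [0.018,0,0],"delta_rot": [0,0,0],"gripper": 0.0},{"translation": [0,0,0],"delta_rot": [0,0,0],"gripper": 0.0},{"translation": [0,0,0],"delta_rot": [0,0,0],"gripper": 0.0}]'

```text
time_s: 5.4
position: [0.6206, 0.1268, 0.0923]
tool_rot: [-2.098, -2.338, -0.002]
wrist_force: [-2.0, 1.5, 5.3]
gripper_width: 0.254
grip_force: 20.0
```

```bash
cat >> m.py <<'E'
O=np.array([.6361,-.0099]); YAW=6.3
ex=np.array([np.cos(np.radians(YAW)),np.sin(np.radians(YAW))]); ey=np.array([-ex[1],ex[0]])
def torack(xy): d=np.asarray(xy)-O; return d@ex,d@ey
def w(x,y): return O+x*ex+y*ey
def go(xy,z,ydir):
    s=sense(); M=R.from_rotvec(s['tool_rot']).as_matrix(); yd=np.degrees(np.arctan2(M[1,1],M[0,1]))
    a=np.radians(ydir); d=np.array(xy)-s['position'][:2]
    rot=-(((ydir-yd)+180)%360-180)
    print('t%.1f pos %s yd %.1f tilt %s'%(s['time_s'],np.round(s['position']*1000,1),yd,np.round(M[:2,2],3)))
    print('GO turn z %.1f then tool x %.1f y %.1f z %.1f mm ; before-turn x %.1f y %.1f'%(rot,1000*(d@[-np.sin(a),np.cos(a)]),1000*(d@[np.cos(a),np.sin(a)]),1000*(s['position'][2]-z),*[1000*(d@[np.cos(b),np.sin(b)]) for b in (np.radians(yd+90),np.radians(yd))]))
E
python3 - <<'E'
from m import *
s=sense(); print(torack(s['position'][:2]),s['wrist_force'],s['gripper_width'])
im,p=cloud('scene'); b=boxes(im,p)
go((.442,.078),.023,11.8)
E
```

```text
(np.float64(-0.0004288307935392235), np.float64(0.13761946081039914)) [-2.00412473  1.50191721  5.25027005] 0.2536132455645996
blue ctr -41 700 size 85 x 20, +x dir 62.4 deg, z 73 n185 patch [-52. 680.]
blue ctr 467 -322 size 65 x 40, +x dir 8.9 deg, z 72 n321 patch [ 445. -327.]
blue ctr 443 322 size 65 x 32, +x dir -22.2 deg, z 71 n267 patch [422. 329.]
green ctr 457 -205 size 66 x 30, +x dir 16.0 deg, z 72 n234 patch [ 434. -212.]
green ctr 448 75 size 66 x 38, +x dir 13.0 deg, z 71 n314 patch [423.  71.]
red ctr -77 624 size 107 x 13, +x dir -117.9 deg, z 62 n21 patch [-78. 627.]
red ctr 434 -60 size 68 x 31, +x dir 17.0 deg, z 71 n216 patch [418. -70.]
yellow ctr 457 208 size 34 x 32, +x dir 107.5 deg, z 72 n108 patch [nan nan]
t5.5 pos [620.6 126.1  92.3] yd 6.2 tilt [0.001 0.001]
GO turn z -5.6 then tool x -10.6 y -184.7 z 69.3 mm ; before-turn x -28.7 y -182.8
```

The gap is now about 254 mm. I'll release the post and go for green thick at (445,76.5), direction 12°.

Request:
move_arm --rows '[{"translation": [0,0,0],"delta_rot": [0,0,0],"gripper": 0.06},{"translation": [0,0,0],"delta_rot": [0,0,0],"gripper": 0.06},{"translation": [0,0,0],"delta_rot": [0,0,0],"gripper": 0.06},{"translation": [0,0,-0.04],"delta_rot": [0,0,0],"gripper": 0.06},{"translation": [0,0,-0.04],"delta_rot": [0,0,-5.8],"gripper": 0.094},{"translation": [-0.002,-0.0303,0],"delta_rot": [0,0,0],"gripper": 0.094},{"translation": [-0.002,-0.0303,0],"delta_rot": [0,0,0],"gripper": 0.094},{"translation": [-0.002,-0.0303,0],"delta_rot": [0,0,0],"gripper": 0.094},{"translation": [-0.002,-0.0303,0],"delta_rot": [0,0,0],"gripper": 0.094},{"translation": [-0.002,-0.0303,0],"delta_rot": [0,0,0],"gripper": 0.094},{"translation": [-0.002,-0.0303,0],"delta_rot": [0,0,0],"gripper": 0.094},{"translation": [0,0,0.035],"delta_rot": [0,0,0],"gripper": 0.094},{"translation": [0,0,0.02],"delta_rot": [0,0,0],"gripper": 0.094},{"translation": [0,0,0],"delta_rot": [0,0,0],"gripper": 0.094},{"translation": [0,0,0],"delta_rot": [0,0,0],"gripper": 0.094}]'

```text
time_s: 6.7
position: [0.4446, 0.0759, 0.116]
tool_rot: [-1.979, -2.438, 0.002]
wrist_force: [1.6, 0.0, 0.3]
gripper_width: 1.0
grip_force: 0.0
```

```bash
python3 - <<'E'
from m import *
im,p=cloud('wrist'); save('w2',im); np.savez('w2',im=im,p=p); boxes(im,p)
im,p=cloud('scene');q=p[225:300,215:395].reshape(-1,3);q=q[(q[:,2]>.112)&(q[:,2]<.126)];print(torack(np.median(q[:,:2],0)))
go((.445,.0765),.023,12)
E
```

```text
green ctr 443 78 size 65 x 40, +x dir 11.9 deg, z 72 n5509 patch [423.  73.]
red ctr 432 -62 size 65 x 23, +x dir 12.4 deg, z 72 n1600 patch [410. -66.]
red ctr 432 -62 size 65 x 23, +x dir 12.4 deg, z 72 n1600 patch [410. -66.]
yellow ctr 458 196 size 66 x 32, +x dir 104.7 deg, z 72 n6448 patch [464. 176.]
(np.float64(0.0050881170153875875), np.float64(0.13449047035978257))
t6.8 pos [446.5  76.2 117.4] yd 11.9 tilt [ 0.002 -0.   ]
GO turn z -0.1 then tool x 0.6 y -1.4 z 94.4 mm ; before-turn x 0.6 y -1.4
```

View pics/w2.png

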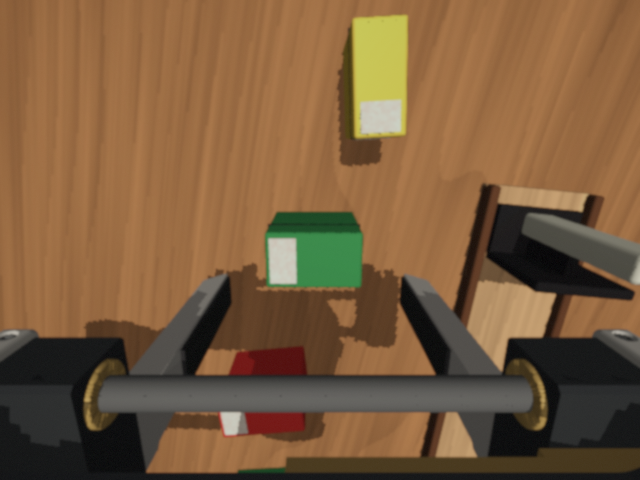

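Green thick sits centred between the fingers (about 265–362, 212–287), label patch on the −y tool side. Going down to grip.

Request:
move_arm --rows '[{"translation": [0.001,-0.003,0.032],"delta_rot": [0,0,0],"gripper": 0.094},{"translation": [0,0,0.032],"delta_rot": [0,0,0],"gripper": 0.094},{"translation": [0,0,0.03],"delta_rot": [0,0,0],"gripper": 0.094},{"translation": [0,0,0],"delta_rot": [0,0,0],"gripper": 0.094},{"translation": [0,0,0],"delta_rot": [0,0,0],"gripper": 0.05},{"translation": [0,0,0],"delta_rot": [0,0,0],"gripper": 0.05},{"translation": [0,0,0],"delta_rot": [0,0,0],"gripper": 0.05},{"translation": [0,0,0],"delta_rot": [0,0,0],"gripper": 0.05},{"translation": [0,0,0],"delta_rot": [0,0,0],"gripper": 0.05}]' --squeeze 25

```text
time_s: 7.55
position: [0.4433, 0.0768, 0.0239]
tool_rot: [1.978, 2.438, 0.003]
wrist_force: [1.4, 0.7, 7.2]
gripper_width: 0.705
grip_force: 25.0
```

Request:
move_arm --rows '[{"translation": [0,0,-0.03],"delta_rot": [0,0,0],"gripper": 0.05},{"translation": [0,0,-0.04],"delta_rot": [0,0,2.8],"gripper": 0.05},{"translation": [0,0,-0.04],"delta_rot": [0,0,2.8],"gripper": 0.05},{"translation": [0,0,0],"delta_rot": [0,0,0],"gripper": 0.05},{"translation": [0,0,0],"delta_rot": [0,0,0],"gripper": 0.05}]'

```text
time_s: 7.97
position: [0.4438, 0.0768, 0.1349]
tool_rot: [2.092, 2.337, 0.007]
wrist_force: [-0.4, 0.5, -2.1]
gripper_width: 0.706
grip_force: 25.0
```

```bash
python3 - <<'E'
from m import *
s=sense();print(s['gripper_width']*94,s['grip_force'])
go(w(0,-.042),.034,6.3)
im,p=cloud('scene'); b=boxes(im,p)
E
```

```text
66.38251785067217 24.987598657608032
t8.0 pos [443.8  76.8 134.9] yd 6.3 tilt [ 0.006 -0.   ]
GO turn z 0.0 then tool x -149.3 y 181.6 z 100.9 mm ; before-turn x -149.4 y 181.6
blue ctr -40 704 size 78 x 22, +x dir 58.4 deg, z 73 n184 patch [-51. 682.]
blue ctr 467 -322 size 65 x 41, +x dir 9.0 deg, z 72 n319 patch [ 445. -327.]
blue ctr 442 322 size 65 x 32, +x dir -22.1 deg, z 71 n266 patch [421. 329.]
green ctr 457 -205 size 66 x 30, +x dir 16.0 deg, z 72 n233 patch [ 433. -213.]
red ctr -78 626 size 105 x 16, +x dir 59.1 deg, z 61 n21 patch [-79. 626.]
red ctr 434 -60 size 68 x 31, +x dir 17.4 deg, z 72 n225 patch [409. -67.]
yellow ctr 460 193 size 64 x 33, +x dir 106.2 deg, z 72 n216 patch [465. 173.]
```

Request:
move_arm --rows '[{"translation": [-0.0213,0.026,0],"delta_rot": [0,0,0],"gripper": 0.05},{"translation": [-0.0213,0.026,0],"delta_rot": [0,0,0],"gripper": 0.05},{"translation": [-0.0213,0.026,0],"delta_rot": [0,0,0],"gripper": 0.05},{"translation": [-0.0213,0.026,0],"delta_rot": [0,0,0],"gripper": 0.05},{"translation": [-0.0213,0.026,0],"delta_rot": [0,0,0],"gripper": 0.05},{"translation": [-0.0213,0.026,0],"delta_rot": [0,0,0],"gripper": 0.05},{"translation": [-0.0213,0.0258,0.01],"delta_rot": [0,0,0],"gripper": 0.05},{"translation": [0,0,0.03],"delta_rot": [0,0,0],"gripper": 0.05},{"translation": [0,0,0.03],"delta_rot": [0,0,0],"gripper": 0.05},{"translation": [0,0,0],"delta_rot": [0,0,0],"gripper": 0.05},{"translation": [0,0,0],"delta_rot": [0,0,0],"gripper": 0.05},{"translation": [0,0,0],"delta_rot": [0,0,0],"gripper": 0.05}]'

```text
time_s: 9.02
position: [0.6388, -0.0513, 0.0622]
tool_rot: [-2.095, -2.34, 0.001]
wrist_force: [-0.7, -1.1, -1.8]
gripper_width: 0.697
grip_force: 25.0
```

```bash
python3 - <<'E'
from m import *
go(w(0,-.042),.033,6.3); s=sense(); print(s['wrist_force'],torack(s['position'][:2]))
im,p=cloud('wrist'); b=boxes(im,p); print([torack(np.array(x[1:3])/1000) for x in b])
E
```

```text
t9.0 pos [638.8 -51.3  62.2] yd 6.3 tilt [-0.001  0.   ]
GO turn z 0.0 then tool x -0.6 y 1.9 z 29.2 mm ; before-turn x -0.6 y 1.9
[-0.70722132 -1.05181556 -1.81623485] (np.float64(-0.0018971507138014166), np.float64(-0.0413971053319793))
green ctr 637 -36 size 89 x 12, +x dir -173.5 deg, z 74 n2083 patch [639. -41.]
red ctr 465 -60 size 7 x 2, +x dir 99.1 deg, z 61 n26 patch [nan nan]
[(np.float64(-0.0017985565486216156), np.float64(-0.02567636111252796)), (np.float64(-0.17534135718157967), np.float64(-0.03065096629694606))]
```

Request:
move_arm --rows '[{"translation": [0,0.002,0.02],"delta_rot": [0,0,0],"gripper": 0.05},{"translation": [0,0,0.009],"delta_rot": [0,0,0],"gripper": 0.05},{"translation": [0,0,0],"delta_rot": [0,0,0],"gripper": 0.05},{"translation": [0,0,0],"delta_rot": [0,0,0],"gripper": 0.05}]'

```text
time_s: 9.4
position: [0.6409, -0.0511, 0.034]
tool_rot: [2.096, 2.34, -0.0]
wrist_force: [0.2, 0.3, -0.7]
gripper_width: 0.701
grip_force: 25.0
```

Request:
move_arm --rows '[{"translation": [0,0,0],"delta_rot": [0,0,0],"gripper": 0.085},{"translation": [0,0,0],"delta_rot": [0,0,0],"gripper": 0.085},{"translation": [0,0,0],"delta_rot": [0,0,0],"gripper": 0.09},{"translation": [0,0,-0.04],"delta_rot": [0,0,0],"gripper": 0.09},{"translation": [0,0,-0.04],"delta_rot": [0,0,0],"gripper": 0.09},{"translation": [0,0,0],"delta_rot": [0,0,0],"gripper": 0.094}]'

```text
time_s: 9.9
position: [0.6466, -0.0522, 0.1223]
tool_rot: [2.087, 2.33, 0.013]
wrist_force: [1.2, -1.1, 1.2]
gripper_width: 0.991
grip_force: 0.0
```

```bash
python3 - <<'E'
from m import *
im,p=cloud('wrist'); b=boxes(im,p,.07,.09); print([torack(np.array(x[1:3])/1000) for x in b])
im,p=cloud('scene'); b=boxes(im,p,.06,.09);print([torack(np.array(x[1:3])/1000) for x in b if x[1]>550])
go((.432,-.0595),.12,17.3)
E
```

```text
green ctr 641 -50 size 66 x 40, +x dir 6.2 deg, z 80 n5586 patch [620. -53.]
red ctr 446 -53 size 36 x 32, +x dir 16.3 deg, z 72 n1955 patch [nan nan]
[(np.float64(0.000713465880525449), np.float64(-0.04028605238733539)), (np.float64(-0.19391308112995365), np.float64(-0.021739710784011934))]
blue ctr -41 704 size 78 x 25, +x dir 62.6 deg, z 76 n224 patch [-51. 682.]
blue ctr 467 -322 size 66 x 40, +x dir 9.5 deg, z 72 n322 patch [ 445. -327.]
blue ctr 442 322 size 65 x 32, +x dir -22.1 deg, z 71 n260 patch [421. 329.]
green ctr 458 -205 size 61 x 29, +x dir 15.7 deg, z 72 n192 patch [nan nan]
green ctr 647 -53 size 62 x 38, +x dir 7.2 deg, z 79 n364 patch [621. -44.]
red ctr -80 622 size 115 x 9, +x dir -118.8 deg, z 62 n20 patch [-78. 626.]
red ctr 435 -46 size 59 x 6, +x dir 16.8 deg, z 71 n25 patch [nan nan]
yellow ctr 462 194 size 65 x 33, +x dir 109.2 deg, z 72 n217 patch [465. 173.]
[(np.float64(0.0058636190609101906), np.float64(-0.04377651964036255))]
t10.0 pos [642.9 -51.6 116.5] yd 6.3 tilt [ 0.006 -0.001]
GO turn z -11.0 then tool x 55.2 y -203.7 z -3.5 mm ; before-turn x 15.3 y -210.5
```

Placed well at rack (0.7,−40), square, top at 80 mm. Next is red thin.

Request:
move_arm --rows '[{"translation": [0,0,0],"delta_rot": [0,0,-5.5],"gripper": 0.094},{"translation": [0,0,0],"delta_rot": [0,0,-5.5],"gripper": 0.094},{"translation": [0.008,-0.0292,0],"delta_rot": [0,0,0],"gripper": 0.094},{"translation": [0.008,-0.0292,0],"delta_rot": [0,0,0],"gripper": 0.094},{"translation": [0.008,-0.0292,0],"delta_rot": [0,0,0],"gripper": 0.094},{"translation": [0.008,-0.0292,0],"delta_rot": [0,0,0],"gripper": 0.094},{"translation": [0.008,-0.0292,0],"delta_rot": [0,0,0],"gripper": 0.094},{"translation": [0.008,-0.0292,0],"delta_rot": [0,0,0],"gripper": 0.094},{"translation": [0.008,-0.0292,0],"delta_rot": [0,0,0],"gripper": 0.094},{"translation": [0,0,0],"delta_rot": [0,0,0],"gripper": 0.094},{"translation": [0,0,0],"delta_rot": [0,0,0],"gripper": 0.094},{"translation": [0,0,0],"delta_rot": [0,0,0],"gripper": 0.094}]'

```text
time_s: 11.0
position: [0.4298, -0.0587, 0.1132]
tool_rot: [1.862, 2.529, 0.001]
wrist_force: [0.8, -0.3, -0.6]
gripper_width: 0.997
grip_force: 0.0
```

```bash
python3 - <<'E'
from m import *
im,p=cloud('wrist'); b=boxes(im,p,.06,.09)
x=[x for x in b if x[0]=='red'][0]; go(np.array(x[1:3])/1000,.024,x[5])
E
```

```text
green ctr 638 -46 size 63 x 33, +x dir 6.9 deg, z 78 n2695 patch [618. -43.]
green ctr 451 -203 size 64 x 34, +x dir 16.6 deg, z 72 n2961 patch [ 431. -210.]
red ctr 429 -58 size 65 x 32, +x dir 17.6 deg, z 72 n4450 patch [409. -65.]
t11.1 pos [430.4 -58.8 113.3] yd 17.3 tilt [ 0.001 -0.   ]
GO turn z -0.3 then tool x 1.4 y -0.6 z 89.3 mm ; before-turn x 1.4 y -0.6
```

Request:
move_arm --rows '[{"translation": [0.001,0,0.03],"delta_rot": [0,0,0],"gripper": 0.094},{"translation": [0,0,0.03],"delta_rot": [0,0,0],"gripper": 0.094},{"translation": [0,0,0.029],"delta_rot": [0,0,0],"gripper": 0.094},{"translation": [0,0,0],"delta_rot": [0,0,0],"gripper": 0.094},{"translation": [0,0,0],"delta_rot": [0,0,0],"gripper": 0.05},{"translation": [0,0,0],"delta_rot": [0,0,0],"gripper": 0.05},{"translation": [0,0,0],"delta_rot": [0,0,0],"gripper": 0.05},{"translation": [0,0,0],"delta_rot": [0,0,0],"gripper": 0.05},{"translation": [0,0,0],"delta_rot": [0,0,0],"gripper": 0.05}]' --squeeze 25

```text
time_s: 11.8
position: [0.4299, -0.058, 0.0257]
tool_rot: [1.86, 2.528, 0.001]
wrist_force: [0.4, 0.1, 5.5]
gripper_width: 0.701
grip_force: 25.0
```

Request:
move_arm --rows '[{"translation": [0,0,-0.03],"delta_rot": [0,0,0],"gripper": 0.05},{"translation": [0,0,-0.04],"delta_rot": [0,0,5.5],"gripper": 0.05},{"translation": [0,0,-0.04],"delta_rot": [0,0,5.5],"gripper": 0.05},{"translation": [0,0,0],"delta_rot": [0,0,0],"gripper": 0.05},{"translation": [0,0,0],"delta_rot": [0,0,0],"gripper": 0.05}]'

```text
time_s: 12.22
position: [0.4308, -0.0581, 0.137]
tool_rot: [2.091, 2.336, 0.005]
wrist_force: [-0.7, -0.4, -1.0]
gripper_width: 0.7
grip_force: 25.0
```

```bash
python3 - <<'E'
from m import *
s=sense();print(s['gripper_width']*94,s['grip_force'])
go(w(0,-.126),.033,6.3)
im,p=cloud('scene'); b=boxes(im,p)
E
```

```text
65.7828409585754 24.995823204517365
t12.2 pos [430.8 -58.1 137. ] yd 6.3 tilt [ 0.007 -0.002]
GO turn z 0.0 then tool x -100.6 y 209.4 z 104.0 mm ; before-turn x -100.8 y 209.3
blue ctr -41 704 size 78 x 21, +x dir 63.0 deg, z 74 n177 patch [-50. 681.]
blue ctr 469 -322 size 65 x 40, +x dir 7.9 deg, z 72 n330 patch [ 445. -328.]
blue ctr 443 321 size 68 x 32, +x dir -22.0 deg, z 71 n271 patch [421. 329.]
green ctr 459 -205 size 62 x 28, +x dir 16.4 deg, z 71 n181 patch [nan nan]
green ctr 646 -53 size 63 x 38, +x dir 7.0 deg, z 80 n490 patch [622. -55.]
red ctr -77 625 size 107 x 14, +x dir -116.6 deg, z 62 n22 patch [-77. 628.]
yellow ctr 461 194 size 64 x 33, +x dir 104.2 deg, z 72 n216 patch [465. 173.]
```

Request:
move_arm --rows '[{"translation": [-0.0144,0.0302,0],"delta_rot": [0,0,0],"gripper": 0.05},{"translation": [-0.0144,0.0302,0],"delta_rot": [0,0,0],"gripper": 0.05},{"translation": [-0.0144,0.0302,0],"delta_rot": [0,0,0],"gripper": 0.05},{"translation": [-0.0144,0.0302,0],"delta_rot": [0,0,0],"gripper": 0.05},{"translation": [-0.0144,0.0302,0],"delta_rot": [0,0,0],"gripper": 0.05},{"translation": [-0.0144,0.0302,0],"delta_rot": [0,0,0],"gripper": 0.05},{"translation": [-0.0144,0.0302,0],"delta_rot": [0,0,0],"gripper": 0.05},{"translation": [0,0,0.01],"delta_rot": [0,0,0],"gripper": 0.05},{"translation": [0,0,0.03],"delta_rot": [0,0,0],"gripper": 0.05},{"translation": [0,0,0.03],"delta_rot": [0,0,0],"gripper": 0.05},{"translation": [0,0,0],"delta_rot": [0,0,0],"gripper": 0.05},{"translation": [0,0,0],"delta_rot": [0,0,0],"gripper": 0.05}]'

```text
time_s: 13.27
position: [0.6469, -0.1336, 0.0608]
tool_rot: [-2.09, -2.335, 0.006]
wrist_force: [1.0, -0.3, -1.0]
gripper_width: 0.702
grip_force: 25.0
```

```bash
python3 - <<'E'
from m import *
go(w(0,-.126),.0345,6.3); s=sense(); print(s['wrist_force'])
E
```

```text
t13.3 pos [ 646.9 -133.6   60.8] yd 6.3 tilt [-0.008  0.003]
GO turn z 0.0 then tool x -1.8 y 2.8 z 26.3 mm ; before-turn x -1.8 y 2.8
[ 0.95422327 -0.31757274 -0.98129627]
```

Request:
move_arm --rows '[{"translation": [-0.001,0.002,0.018],"delta_rot": [0,0,0],"gripper": 0.05},{"translation": [0,0,0.009],"delta_rot": [0,0,0],"gripper": 0.05},{"translation": [0,0,0],"delta_rot": [0,0,0],"gripper": 0.05},{"translation": [0,0,0],"delta_rot": [0,0,0],"gripper": 0.05}]'

```text
time_s: 13.6
position: [0.6521, -0.1353, 0.038]
tool_rot: [-2.096, -2.34, 0.0]
wrist_force: [-0.2, -0.1, -1.6]
gripper_width: 0.699
grip_force: 25.0
```

Request:
move_arm --rows '[{"translation": [0,0,0],"delta_rot": [0,0,0],"gripper": 0.085},{"translation": [0,0,0],"delta_rot": [0,0,0],"gripper": 0.085},{"translation": [0,0,0],"delta_rot": [0,0,0],"gripper": 0.09},{"translation": [0,0,-0.04],"delta_rot": [0,0,0],"gripper": 0.09},{"translation": [0,0,-0.04],"delta_rot": [0,0,0],"gripper": 0.09},{"translation": [0,0,0],"delta_rot": [0,0,-5.1],"gripper": 0.094},{"translation": [0,0,0],"delta_rot": [0,0,-5.1],"gripper": 0.094},{"translation": [0,0,0],"delta_rot": [0,0,0],"gripper": 0.094}]'

```text
time_s: 14.27
position: [0.6529, -0.1356, 0.1194]
tool_rot: [1.876, 2.516, 0.001]
wrist_force: [-0.1, -0.2, -0.5]
gripper_width: 0.999
grip_force: 0.0
```

```bash
python3 - <<'E'
from m import *
im,p=cloud('wrist'); b=boxes(im,p,.06,.09); print([torack(np.array(x[1:3])/1000) for x in b])
im,p=cloud('scene'); b=boxes(im,p,.06,.09)
go((.4515,-.203),.12,16.5)
E
```

```text
green ctr 641 -50 size 65 x 40, +x dir 6.5 deg, z 80 n7239 patch [620. -52.]
green ctr 463 -200 size 45 x 32, +x dir 16.4 deg, z 72 n3186 patch [nan nan]
red ctr 653 -139 size 66 x 41, +x dir 6.6 deg, z 80 n4853 patch [ 632. -138.]
[(np.float64(0.0004276287520652972), np.float64(-0.040686452271639986)), (np.float64(-0.1928804083117698), np.float64(-0.1701252166634355)), (np.float64(0.0029225422283045933), np.float64(-0.13015325291196017))]
blue ctr -42 706 size 76 x 21, +x dir 64.4 deg, z 76 n224 patch [-51. 683.]
blue ctr 468 -322 size 64 x 40, +x dir 8.9 deg, z 72 n318 patch [ 446. -327.]
blue ctr 443 321 size 65 x 32, +x dir -21.6 deg, z 71 n266 patch [421. 329.]
green ctr 646 -53 size 63 x 38, +x dir 7.2 deg, z 80 n496 patch [622. -55.]
red ctr -80 627 size 104 x 10, +x dir 65.9 deg, z 62 n22 patch [-79. 625.]
red ctr 658 -136 size 62 x 32, +x dir 5.9 deg, z 79 n329 patch [ 626. -130.]
yellow ctr 460 193 size 65 x 37, +x dir 108.7 deg, z 72 n220 patch [465. 173.]
t14.4 pos [ 652.1 -135.3  117.8] yd 16.4 tilt [ 0. -0.]
GO turn z -0.1 then tool x -7.9 y -211.6 z -2.2 mm ; before-turn x -8.4 y -211.6
```

Request:
move_arm --rows '[{"translation": [-0.0011,-0.0302,0],"delta_rot": [0,0,0],"gripper": 0.094},{"translation": [-0.0011,-0.0302,0],"delta_rot": [0,0,0],"gripper": 0.094},{"translation": [-0.0011,-0.0302,0],"delta_rot": [0,0,0],"gripper": 0.094},{"translation": [-0.0011,-0.0302,0],"delta_rot": [0,0,0],"gripper": 0.094},{"translation": [-0.0011,-0.0302,0],"delta_rot": [0,0,0],"gripper": 0.094},{"translation": [-0.0011,-0.0302,0],"delta_rot": [0,0,0],"gripper": 0.094},{"translation": [-0.0011,-0.0302,0],"delta_rot": [0,0,0],"gripper": 0.094},{"translation": [0,0,0],"delta_rot": [0,0,0],"gripper": 0.094},{"translation": [0,0,0],"delta_rot": [0,0,0],"gripper": 0.094},{"translation": [0,0,0],"delta_rot": [0,0,0],"gripper": 0.094}]'

```text
time_s: 15.2
position: [0.4525, -0.203, 0.1176]
tool_rot: [1.881, 2.515, 0.001]
wrist_force: [-0.2, -0.6, 0.4]
gripper_width: 0.998
grip_force: 0.0
```

```bash
python3 - <<'E'
from m import *
im,p=cloud('wrist'); b=boxes(im,p,.06,.09)
x=[x for x in b if x[0]=='green' and x[1]<550][0]; go(np.array(x[1:3])/1000,.024,x[5])
E
```

```text
blue ctr 463 -320 size 64 x 40, +x dir 9.0 deg, z 72 n961 patch [ 445. -337.]
blue ctr 463 -320 size 64 x 40, +x dir 9.0 deg, z 72 n961 patch [ 445. -337.]
green ctr 613 -60 size 46 x 21, +x dir 128.6 deg, z 69 n1605 patch [613. -69.]
green ctr 451 -203 size 65 x 32, +x dir 16.3 deg, z 72 n4474 patch [ 431. -210.]
red ctr 641 -137 size 45 x 32, +x dir 6.3 deg, z 80 n3394 patch [ 632. -138.]
t15.2 pos [ 452.9 -202.9  117.5] yd 16.5 tilt [ 0.001 -0.   ]
GO turn z 0.2 then tool x 0.0 y -1.6 z 93.5 mm ; before-turn x 0.0 y -1.6
```

Request:
move_arm --rows '[{"translation": [0,-0.001,0.032],"delta_rot": [0,0,0],"gripper": 0.094},{"translation": [0,0,0.032],"delta_rot": [0,0,0],"gripper": 0.094},{"translation": [0,0,0.029],"delta_rot": [0,0,0],"gripper": 0.094},{"translation": [0,0,0],"delta_rot": [0,0,0],"gripper": 0.094},{"translation": [0,0,0],"delta_rot": [0,0,0],"gripper": 0.05},{"translation": [0,0,0],"delta_rot": [0,0,0],"gripper": 0.05},{"translation": [0,0,0],"delta_rot": [0,0,0],"gripper": 0.05},{"translation": [0,0,0],"delta_rot": [0,0,0],"gripper": 0.05},{"translation": [0,0,0],"delta_rot": [0,0,0],"gripper": 0.05}]' --squeeze 25

```text
time_s: 16.0
position: [0.4518, -0.2037, 0.0259]
tool_rot: [1.878, 2.515, 0.0]
wrist_force: [0.7, 0.4, 4.8]
gripper_width: 0.707
grip_force: 25.0
```

Request:
move_arm --rows '[{"translation": [0,0,-0.03],"delta_rot": [0,0,0],"gripper": 0.05},{"translation": [0,0,-0.04],"delta_rot": [0,0,5.1],"gripper": 0.05},{"translation": [0,0,-0.04],"delta_rot": [0,0,5.1],"gripper": 0.05},{"translation": [0,0,-0.01],"delta_rot": [0,0,0],"gripper": 0.05},{"translation": [0,0,0],"delta_rot": [0,0,0],"gripper": 0.05},{"translation": [0,0,0],"delta_rot": [0,0,0],"gripper": 0.05}]'

```text
time_s: 16.5
position: [0.4503, -0.2028, 0.1444]
tool_rot: [2.095, 2.341, 0.0]
wrist_force: [-0.1, 0.7, -2.8]
gripper_width: 0.697
grip_force: 25.0
```

```bash
python3 - <<'E'
from m import *
s=sense();print(s['gripper_width']*94,s['grip_force'])
go(w(0,-.085),.0345,6.3)
E
```

```text
65.51556138079361 24.979923963546753
t16.5 pos [ 450.3 -202.8  144.4] yd 6.4 tilt [ 0. -0.]
GO turn z 0.1 then tool x 86.4 y 205.8 z 109.9 mm ; before-turn x 86.2 y 205.9
```

Request:
move_arm --rows '[{"translation": [0.0124,0.0295,0],"delta_rot": [0,0,0],"gripper": 0.05},{"translation": [0.0124,0.0295,0],"delta_rot": [0,0,0],"gripper": 0.05},{"translation": [0.0124,0.0295,0],"delta_rot": [0,0,0],"gripper": 0.05},{"translation": [0.0124,0.0295,0],"delta_rot": [0,0,0],"gripper": 0.05},{"translation": [0.0124,0.0295,0],"delta_rot": [0,0,0],"gripper": 0.05},{"translation": [0.0124,0.0295,0],"delta_rot": [0,0,0],"gripper": 0.05},{"translation": [0.0124,0.0295,0],"delta_rot": [0,0,0],"gripper": 0.05},{"translation": [0,0,0.02],"delta_rot": [0,0,0],"gripper": 0.05},{"translation": [0,0,0],"delta_rot": [0,0,0],"gripper": 0.05},{"translation": [0,0,0],"delta_rot": [0,0,0],"gripper": 0.05},{"translation": [0,0,0],"delta_rot": [0,0,0],"gripper": 0.05}]'

```text
time_s: 17.42
position: [0.6446, -0.0943, 0.1227]
tool_rot: [-2.094, -2.337, 0.004]
wrist_force: [0.2, -0.1, -1.3]
gripper_width: 0.702
grip_force: 25.0
```

```bash
python3 - <<'E'
from m import *
go(w(0,-.085),.0345,6.3); s=sense(); print(s['wrist_force'])
im,p=cloud('scene'); b=boxes(im,p,.06,.085); print([(x[0],torack(np.array(x[1:3])/1000)) for x in b])
E
```

```text
t17.4 pos [644.6 -94.3 122.7] yd 6.3 tilt [-0.004  0.001]
GO turn z -0.0 then tool x -0.2 y 0.8 z 88.2 mm ; before-turn x -0.2 y 0.8
[ 0.2094851  -0.07549595 -1.25290481]
blue ctr -42 708 size 72 x 20, +x dir 55.8 deg, z 73 n181 patch [-53. 685.]
blue ctr 467 -322 size 67 x 40, +x dir 8.7 deg, z 72 n326 patch [ 445. -328.]
blue ctr 442 322 size 65 x 31, +x dir -21.9 deg, z 71 n264 patch [422. 329.]
green ctr 644 -73 size 103 x 50, +x dir 58.1 deg, z 79 n427 patch [627. -65.]
green ctr 646 -53 size 64 x 38, +x dir 7.2 deg, z 80 n493 patch [622. -56.]
red ctr -78 629 size 114 x 9, +x dir 61.9 deg, z 61 n20 patch [-81. 624.]
red ctr 658 -136 size 63 x 32, +x dir 6.0 deg, z 79 n391 patch [ 634. -138.]
yellow ctr 460 193 size 65 x 34, +x dir 103.8 deg, z 72 n220 patch [465. 173.]
[('blue', (np.float64(-0.594769575050755), np.float64(0.7875727800560612))), ('blue', (np.float64(-0.2019043818064237), np.float64(-0.2919587479666009))), ('blue', (np.float64(-0.156697344045264), np.float64(0.35119078541105636))), ('green', (np.float64(0.0012540049014894985), np.float64(-0.06329934115240549))), ('green', (np.float64(0.005422606723477634), np.float64(-0.04374865956918139))), ('red', (np.float64(-0.6400383835713662), np.float64(0.7130041830644182))), ('red', (np.float64(0.008327543330022318), np.float64(-0.12785013412862894))), ('yellow', (np.float64(-0.153163392149428), np.float64(0.22061895270784435)))]
```

Neighbours are in place: red at about −127, green thick at −41. I'll lower green thin between them.

Request:
move_arm --rows '[{"translation": [0,0.001,0.025],"delta_rot": [0,0,0],"gripper": 0.05},{"translation": [0,0,0.025],"delta_rot": [0,0,0],"gripper": 0.05},{"translation": [0,0,0.022],"delta_rot": [0,0,0],"gripper": 0.05},{"translation": [0,0,0.015],"delta_rot": [0,0,0],"gripper": 0.05},{"translation": [0,0,0],"delta_rot": [0,0,0],"gripper": 0.05},{"translation": [0,0,0],"delta_rot": [0,0,0],"gripper": 0.05}]'

```text
time_s: 17.97
position: [0.6469, -0.0947, 0.0379]
tool_rot: [-2.097, -2.339, 0.001]
wrist_force: [-0.1, 0.3, -1.2]
gripper_width: 0.701
grip_force: 25.0
```

Request:
move_arm --rows '[{"translation": [0,0,0],"delta_rot": [0,0,0],"gripper": 0.085},{"translation": [0,0,0],"delta_rot": [0,0,0],"gripper": 0.085},{"translation": [0,0,0],"delta_rot": [0,0,0],"gripper": 0.09},{"translation": [0,0,-0.04],"delta_rot": [0,0,0],"gripper": 0.09},{"translation": [0,0,-0.04],"delta_rot": [0,0,-2.7],"gripper": 0.09},{"translation": [0,0,0],"delta_rot": [0,0,0],"gripper": 0.094},{"translation": [0,0,0],"delta_rot": [0,0,0],"gripper": 0.094}]'

```text
time_s: 18.55
position: [0.65, -0.0946, 0.1217]
tool_rot: [2.036, 2.383, 0.006]
wrist_force: [0.2, 0.4, -0.6]
gripper_width: 0.999
grip_force: 0.0
```

```bash
python3 - <<'E'
from m import *
im,p=cloud('wrist'); b=boxes(im,p,.07,.09); print([torack(np.array(x[1:3])/1000) for x in b])
go((.464,-.321),.12,9)
E
```

```text
green ctr 644 -70 size 81 x 67, +x dir -83.4 deg, z 80 n10886 patch [623. -70.]
red ctr 651 -117 size 69 x 66, +x dir -83.7 deg, z 80 n4999 patch [ 629. -114.]
[(np.float64(0.001692749598063447), np.float64(-0.06095270746910458)), (np.float64(0.0026585772600634895), np.float64(-0.10773175662870978))]
t18.6 pos [648.2 -94.2 119.3] yd 9.0 tilt [ 0.003 -0.001]
GO turn z -0.0 then tool x -195.2 y -217.4 z -0.7 mm ; before-turn x -195.2 y -217.4
```

Request:
move_arm --rows '[{"translation": [-0.0217,-0.0242,0],"delta_rot": [0,0,0],"gripper": 0.094},{"translation": [-0.0217,-0.0242,0],"delta_rot": [0,0,0],"gripper": 0.094},{"translation": [-0.0217,-0.0242,0],"delta_rot": [0,0,0],"gripper": 0.094},{"translation": [-0.0217,-0.0242,0],"delta_rot": [0,0,0],"gripper": 0.094},{"translation": [-0.0217,-0.0242,0],"delta_rot": [0,0,0],"gripper": 0.094},{"translation": [-0.0217,-0.0242,0],"delta_rot": [0,0,0],"gripper": 0.094},{"translation": [-0.0217,-0.0242,0],"delta_rot": [0,0,0],"gripper": 0.094},{"translation": [-0.0217,-0.0242,0],"delta_rot": [0,0,0],"gripper": 0.094},{"translation": [-0.0217,-0.0242,0],"delta_rot": [0,0,0],"gripper": 0.094},{"translation": [0,0,0],"delta_rot": [0,0,0],"gripper": 0.094},{"translation": [0,0,0],"delta_rot": [0,0,0],"gripper": 0.094},{"translation": [0,0,0],"delta_rot": [0,0,0],"gripper": 0.094}]'

```text
time_s: 19.6
position: [0.4625, -0.3202, 0.1165]
tool_rot: [-2.04, -2.386, -0.001]
wrist_force: [-0.6, -0.0, -0.3]
gripper_width: 1.0
grip_force: 0.0
```

```bash
python3 - <<'E'
from m import *
im,p=cloud('wrist'); b=boxes(im,p,.06,.09)
x=[x for x in b if x[0]=='blue' and x[1]<550][0]; go(np.array(x[1:3])/1000,.024,x[5])
im,p=cloud('scene'); b=boxes(im,p,.06,.09); print([torack(np.array(x[1:3])/1000) for x in b])
E
```

```text
blue ctr 463 -321 size 66 x 40, +x dir 9.2 deg, z 72 n5431 patch [ 443. -325.]
red ctr 622 -146 size 22 x 9, +x dir 118.7 deg, z 65 n620 patch [nan nan]
t19.6 pos [ 462.9 -319.9  116.7] yd 9.0 tilt [-0.001  0.002]
GO turn z -0.2 then tool x -1.0 y -0.6 z 92.7 mm ; before-turn x -1.0 y -0.6
blue ctr -42 706 size 76 x 21, +x dir 57.3 deg, z 75 n217 patch [-54. 684.]
blue ctr 467 -322 size 65 x 41, +x dir 8.0 deg, z 72 n305 patch [ 443. -321.]
blue ctr 443 321 size 65 x 32, +x dir -21.6 deg, z 71 n268 patch [421. 329.]
green ctr 651 -89 size 102 x 67, +x dir 99.1 deg, z 80 n845 patch [628. -98.]
green ctr 649 -73 size 78 x 65, +x dir -82.7 deg, z 80 n816 patch [623. -57.]
green ctr 652 -85 size 95 x 63, +x dir 99.1 deg, z 79 n754 patch [ 630. -100.]
red ctr 656 -126 size 64 x 52, +x dir 5.2 deg, z 80 n452 patch [ 634. -134.]
yellow ctr 460 193 size 64 x 34, +x dir 106.4 deg, z 72 n218 patch [465. 173.]
[(np.float64(-0.5949423638506656), np.float64(0.7862873472707588)), (np.float64(-0.20242874332491004), np.float64(-0.2916507513197307)), (np.float64(-0.15547942926494615), np.float64(0.35053769137802565)), (np.float64(0.005758530084009518), np.float64(-0.0799319518822544)), (np.float64(0.006366670831252205), np.float64(-0.06395841903189518)), (np.float64(0.007355214147109715), np.float64(-0.07682325261585249)), (np.float64(0.007322004909566002), np.float64(-0.11741913890587821)), (np.float64(-0.15234598053967358), np.float64(0.2213495848970567))]
```

Request:
move_arm --rows '[{"translation": [-0.001,0,0.032],"delta_rot": [0,0,0],"gripper": 0.094},{"translation": [0,0,0.032],"delta_rot": [0,0,0],"gripper": 0.094},{"translation": [0,0,0.028],"delta_rot": [0,0,0],"gripper": 0.094},{"translation": [0,0,0],"delta_rot": [0,0,0],"gripper": 0.094},{"translation": [0,0,0],"delta_rot": [0,0,0],"gripper": 0.05},{"translation": [0,0,0],"delta_rot": [0,0,0],"gripper": 0.05},{"translation": [0,0,0],"delta_rot": [0,0,0],"gripper": 0.05},{"translation": [0,0,0],"delta_rot": [0,0,0],"gripper": 0.05},{"translation": [0,0,0],"delta_rot": [0,0,0],"gripper": 0.05}]' --squeeze 25

```text
time_s: 20.45
position: [0.4636, -0.3227, 0.0271]
tool_rot: [2.038, 2.387, -0.001]
wrist_force: [-0.3, 0.9, 7.3]
gripper_width: 0.7
grip_force: 25.0
```

Request:
move_arm --rows '[{"translation": [0,0,-0.03],"delta_rot": [0,0,0],"gripper": 0.05},{"translation": [0,0,-0.04],"delta_rot": [0,0,2.8],"gripper": 0.05},{"translation": [0,0,-0.04],"delta_rot": [0,0,0],"gripper": 0.05},{"translation": [0,0,-0.02],"delta_rot": [0,0,0],"gripper": 0.05},{"translation": [0,0,0],"delta_rot": [0,0,0],"gripper": 0.05},{"translation": [0,0,0],"delta_rot": [0,0,0],"gripper": 0.05}]'

```text
time_s: 20.95
position: [0.4634, -0.3223, 0.1566]
tool_rot: [2.096, 2.336, 0.0]
wrist_force: [-0.9, -0.1, -1.7]
gripper_width: 0.7
grip_force: 25.0
```

```bash
python3 - <<'E'
from m import *
s=sense();print(s['gripper_width']*94,s['grip_force'])
go(w(0,.008),.0335,6.3)
E
```

```text
65.75471991084933 24.99860554933548
t20.9 pos [ 463.4 -322.3  156.6] yd 6.2 tilt [ 0.002 -0.002]
GO turn z -0.1 then tool x 299.6 y 206.0 z 123.1 mm ; before-turn x 299.9 y 205.4
```

Request:
move_arm --rows '[{"translation": [0.0272,0.0187,0],"delta_rot": [0,0,0],"gripper": 0.05},{"translation": [0.0272,0.0187,0],"delta_rot": [0,0,0],"gripper": 0.05},{"translation": [0.0272,0.0187,0],"delta_rot": [0,0,0],"gripper": 0.05},{"translation": [0.0272,0.0187,0],"delta_rot": [0,0,0],"gripper": 0.05},{"translation": [0.0272,0.0187,0],"delta_rot": [0,0,0],"gripper": 0.05},{"translation": [0.0272,0.0187,0],"delta_rot": [0,0,0],"gripper": 0.05},{"translation": [0.0272,0.0187,0],"delta_rot": [0,0,0],"gripper": 0.05},{"translation": [0.0272,0.0187,0],"delta_rot": [0,0,0],"gripper": 0.05},{"translation": [0.0272,0.0187,0],"delta_rot": [0,0,0],"gripper": 0.05},{"translation": [0.0272,0.0187,0],"delta_rot": [0,0,0],"gripper": 0.05},{"translation": [0.0272,0.0187,0],"delta_rot": [0,0,0],"gripper": 0.05},{"translation": [0,0,0.03],"delta_rot": [0,0,0],"gripper": 0.05},{"translation": [0,0,0],"delta_rot": [0,0,0],"gripper": 0.05},{"translation": [0,0,0],"delta_rot": [0,0,0],"gripper": 0.05},{"translation": [0,0,0],"delta_rot": [0,0,0],"gripper": 0.05}]'

```text
time_s: 22.2
position: [0.6341, -0.0029, 0.1242]
tool_rot: [-2.097, -2.336, 0.004]
wrist_force: [0.1, -0.2, -2.3]
gripper_width: 0.701
grip_force: 25.0
```

```bash
python3 - <<'E'
from m import *
go(w(0,.008),.0345,6.3); s=sense(); print(s['wrist_force'])
E
```

```text
t22.2 pos [634.1  -2.9 124.2] yd 6.2 tilt [-0.003 -0.   ]
GO turn z -0.1 then tool x 0.8 y 1.3 z 89.7 mm ; before-turn x 0.8 y 1.3
[ 0.11071949 -0.22142922 -2.31479836]
```

Request:
move_arm --rows '[{"translation": [0.001,0.001,0.025],"delta_rot": [0,0,0],"gripper": 0.05},{"translation": [0,0,0.025],"delta_rot": [0,0,0],"gripper": 0.05},{"translation": [0,0,0.024],"delta_rot": [0,0,0],"gripper": 0.05},{"translation": [0,0,0.015],"delta_rot": [0,0,0],"gripper": 0.05},{"translation": [0,0,0],"delta_rot": [0,0,0],"gripper": 0.05},{"translation": [0,0,0],"delta_rot": [0,0,0],"gripper": 0.05}]'

```text
time_s: 22.7
position: [0.6362, -0.0024, 0.037]
tool_rot: [2.1, 2.336, -0.0]
wrist_force: [0.5, -0.6, -2.5]
gripper_width: 0.703
grip_force: 25.0
```

Request:
move_arm --rows '[{"translation": [0,0,0],"delta_rot": [0,0,0],"gripper": 0.085},{"translation": [0,0,0],"delta_rot": [0,0,0],"gripper": 0.085},{"translation": [0,0,0],"delta_rot": [0,0,0],"gripper": 0.09},{"translation": [0,0,-0.04],"delta_rot": [0,0,0],"gripper": 0.09},{"translation": [0,0,-0.04],"delta_rot": [0,0,0],"gripper": 0.09},{"translation": [0,0,-0.04],"delta_rot": [0,0,7],"gripper": 0.094},{"translation": [0,0,-0.02],"delta_rot": [0,0,7],"gripper": 0.094},{"translation": [0,0,0],"delta_rot": [0,0,7],"gripper": 0.094},{"translation": [0,0,0],"delta_rot": [0,0,7],"gripper": 0.094},{"translation": [0,0,0],"delta_rot": [0,0,0],"gripper": 0.094}]'

```text
time_s: 23.53
position: [0.6366, -0.0013, 0.1783]
tool_rot: [2.601, 1.758, 0.003]
wrist_force: [0.1, 0.2, -0.6]
gripper_width: 1.005
grip_force: 0.0
```

```bash
python3 - <<'E'
from m import *
im,p=cloud('wrist'); b=boxes(im,p,.07,.09); print([torack(np.array(x[1:3])/1000) for x in b])
im,p=cloud('scene'); b=boxes(im,p,.06,.09)
go((.439,.323),.14,-21.9)
E
```

```text
blue ctr 639 -15 size 68 x 66, +x dir -83.8 deg, z 80 n3854 patch [618. -12.]
green ctr 644 -59 size 103 x 66, +x dir 96.6 deg, z 80 n5788 patch [623. -62.]
red ctr 649 -122 size 88 x 47, +x dir -31.7 deg, z 80 n2431 patch [ 629. -108.]
yellow ctr 462 186 size 47 x 32, +x dir 104.5 deg, z 72 n1808 patch [464. 176.]
[(np.float64(0.002285454250852167), np.float64(-0.00522104510068482)), (np.float64(0.0020616277959294342), np.float64(-0.04976612970050494)), (np.float64(1.3416477450747554e-05), np.float64(-0.11310506012609231)), (np.float64(-0.1515957548820018), np.float64(0.21418615734640226))]
blue ctr -41 704 size 79 x 23, +x dir 65.9 deg, z 75 n219 patch [-51. 682.]
blue ctr 443 322 size 66 x 32, +x dir -21.7 deg, z 71 n264 patch [422. 329.]
blue ctr 643 -12 size 64 x 56, +x dir 7.5 deg, z 80 n501 patch [619.  -6.]
green ctr 651 -83 size 89 x 62, +x dir 98.9 deg, z 79 n685 patch [ 641. -129.]
green ctr 647 -62 size 102 x 64, +x dir -81.1 deg, z 79 n767 patch [620. -41.]
red ctr -81 622 size 115 x 7, +x dir -119.4 deg, z 63 n22 patch [-79. 624.]
red ctr 658 -136 size 62 x 32, +x dir 6.3 deg, z 79 n391 patch [ 634. -140.]
yellow ctr 459 193 size 64 x 35, +x dir 104.8 deg, z 72 n216 patch [466. 173.]
t23.6 pos [636.1  -1.2 177. ] yd -21.6 tilt [ 0.001 -0.   ]
GO turn z 0.3 then tool x 227.3 y -303.8 z 37.0 mm ; before-turn x 228.8 y -302.7
```

Request:
move_arm --rows '[{"translation": [0.0189,-0.0253,0],"delta_rot": [0,0,0],"gripper": 0.094},{"translation": [0.0189,-0.0253,0],"delta_rot": [0,0,0],"gripper": 0.094},{"translation": [0.0189,-0.0253,0],"delta_rot": [0,0,0],"gripper": 0.094},{"translation": [0.0189,-0.0253,0],"delta_rot": [0,0,0],"gripper": 0.094},{"translation": [0.0189,-0.0253,0],"delta_rot": [0,0,0],"gripper": 0.094},{"translation": [0.0189,-0.0253,0],"delta_rot": [0,0,0],"gripper": 0.094},{"translation": [0.0189,-0.0253,0],"delta_rot": [0,0,0],"gripper": 0.094},{"translation": [0.0189,-0.0253,0],"delta_rot": [0,0,0],"gripper": 0.094},{"translation": [0.0189,-0.0253,0],"delta_rot": [0,0,0],"gripper": 0.094},{"translation": [0.0189,-0.0253,0],"delta_rot": [0,0,0],"gripper": 0.094},{"translation": [0.0189,-0.0253,0.03],"delta_rot": [0,0,0],"gripper": 0.094},{"translation": [0.0189,-0.0253,0.03],"delta_rot": [0,0,0],"gripper": 0.094},{"translation": [0,0,0],"delta_rot": [0,0,0],"gripper": 0.094},{"translation": [0,0,0],"delta_rot": [0,0,0],"gripper": 0.094},{"translation": [0,0,0],"delta_rot": [0,0,0],"gripper": 0.094}]'

```text
time_s: 24.88
position: [0.4406, 0.3197, 0.1194]
tool_rot: [2.599, 1.763, 0.001]
wrist_force: [-0.2, -0.3, 1.2]
gripper_width: 0.998
grip_force: 0.0
```

```bash
python3 - <<'E'
from m import *
im,p=cloud('wrist'); b=boxes(im,p,.06,.09)
x=[x for x in b if x[0]=='blue' and x[1]<550][0]; go(np.array(x[1:3])/1000,.024,x[5])
im,p=cloud('scene'); save('s2',im); b=boxes(im,p,.06,.09); print([torack(np.array(x[1:3])/1000) for x in b])
E
```

```text
blue ctr 439 325 size 66 x 32, +x dir -21.8 deg, z 72 n4397 patch [420. 332.]
yellow ctr 459 199 size 64 x 31, +x dir 103.6 deg, z 72 n1250 patch [461. 172.]
t24.9 pos [441.3 319.5 119.9] yd -21.8 tilt [0.002 0.   ]
GO turn z -0.0 then tool x 4.6 y -3.8 z 95.9 mm ; before-turn x 4.6 y -3.8
blue ctr -41 704 size 78 x 22, +x dir 63.2 deg, z 76 n215 patch [-52. 682.]
blue ctr 443 321 size 62 x 31, +x dir -21.9 deg, z 71 n245 patch [425. 332.]
blue ctr 643 -13 size 64 x 58, +x dir 7.4 deg, z 80 n505 patch [619.  -7.]
green ctr 650 -91 size 105 x 67, +x dir 99.3 deg, z 80 n859 patch [628. -97.]
green ctr 646 -58 size 110 x 65, +x dir -80.8 deg, z 80 n891 patch [623. -52.]
green ctr 651 -83 size 93 x 62, +x dir 99.3 deg, z 79 n759 patch [630. -98.]
green ctr 648 -64 size 98 x 62, +x dir -80.8 deg, z 79 n820 patch [623. -53.]
red ctr -70 643 size 97 x 14, +x dir -113.5 deg, z 63 n26 patch [-64. 657.]
red ctr 656 -125 size 65 x 55, +x dir 4.5 deg, z 80 n454 patch [ 633. -135.]
[(np.float64(-0.5947804346711549), np.float64(0.7840108350076485)), (np.float64(-0.1551775420366311), np.float64(0.35048471280101284)), (np.float64(0.006137215096712498), np.float64(-0.003931674707965737)), (np.float64(0.0047777611667433805), np.float64(-0.08186971388870838)), (np.float64(0.004356701812929453), np.float64(-0.04867406461656548)), (np.float64(0.006933940189357184), np.float64(-0.07432613794718626)), (np.float64(0.006132044730126387), np.float64(-0.054891052082797154)), (np.float64(-0.6300909536797852), np.float64(0.7263088742898545)), (np.float64(0.007594283485320394), np.float64(-0.11668935334748612))]
```

View pics/s2.png

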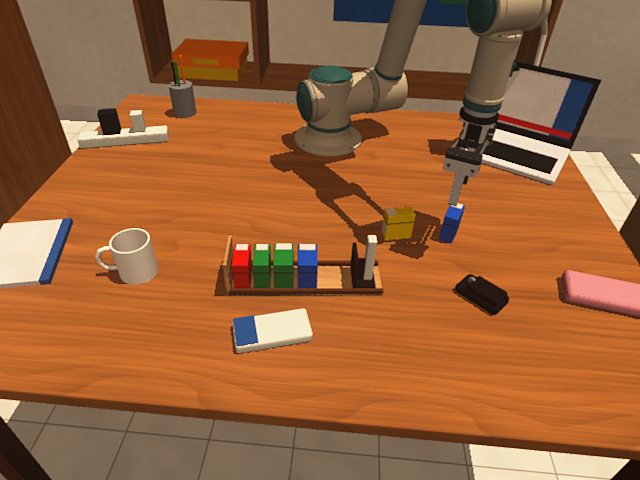

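Red, green thin, green thick and blue thick stand in the rack (u 232–318, v 245–290). The stop is at 365, and blue thin is under the gripper.

Request:
move_arm --rows '[{"translation": [0.0045,-0.0035,0.032],"delta_rot": [0,0,0],"gripper": 0.094},{"translation": [0,0,0.032],"delta_rot": [0,0,0],"gripper": 0.094},{"translation": [0,0,0.031],"delta_rot": [0,0,0],"gripper": 0.094},{"translation": [0,0,0],"delta_rot": [0,0,0],"gripper": 0.094},{"translation": [0,0,0],"delta_rot": [0,0,0],"gripper": 0.05},{"translation": [0,0,0],"delta_rot": [0,0,0],"gripper": 0.05},{"translation": [0,0,0],"delta_rot": [0,0,0],"gripper": 0.05},{"translation": [0,0,0],"delta_rot": [0,0,0],"gripper": 0.05},{"translation": [0,0,0],"delta_rot": [0,0,0],"gripper": 0.05}]' --squeeze 25

```text
time_s: 25.73
position: [0.4396, 0.3258, 0.0258]
tool_rot: [2.601, 1.761, 0.005]
wrist_force: [1.3, -1.2, 6.2]
gripper_width: 0.702
grip_force: 25.0
```

Request:
move_arm --rows '[{"translation": [0,0,-0.03],"delta_rot": [0,0,0],"gripper": 0.05},{"translation": [0,0,-0.04],"delta_rot": [0,0,-7],"gripper": 0.05},{"translation": [0,0,-0.04],"delta_rot": [0,0,-7],"gripper": 0.05},{"translation": [0,0,-0.04],"delta_rot": [0,0,-7],"gripper": 0.05},{"translation": [0,0,0],"delta_rot": [0,0,-7.1],"gripper": 0.05},{"translation": [0,0,0],"delta_rot": [0,0,0],"gripper": 0.05},{"translation": [0,0,0],"delta_rot": [0,0,0],"gripper": 0.05}]'

```text
time_s: 26.32
position: [0.4378, 0.325, 0.1742]
tool_rot: [2.099, 2.337, -0.0]
wrist_force: [-0.4, 0.1, -1.1]
gripper_width: 0.7
grip_force: 25.0
```

```bash
python3 - <<'E'
from m import *
s=sense();print(s['gripper_width']*94,s['grip_force'])
go(w(0,.055),.0335,6.3)
E
```

```text
65.84618838686455 24.99233365058899
t26.3 pos [437.8 325.  174.2] yd 6.1 tilt [ 0. -0.]
GO turn z -0.2 then tool x -299.6 y 160.4 z 140.7 mm ; before-turn x -299.1 y 161.3
```

Request:
move_arm --rows '[{"translation": [-0.0272,0.0146,0],"delta_rot": [0,0,-0.2],"gripper": 0.05},{"translation": [-0.0272,0.0146,0],"delta_rot": [0,0,0],"gripper": 0.05},{"translation": [-0.0272,0.0146,0],"delta_rot": [0,0,0],"gripper": 0.05},{"translation": [-0.0272,0.0146,0],"delta_rot": [0,0,0],"gripper": 0.05},{"translation": [-0.0272,0.0146,0],"delta_rot": [0,0,0],"gripper": 0.05},{"translation": [-0.0272,0.0146,0],"delta_rot": [0,0,0],"gripper": 0.05},{"translation": [-0.0272,0.0146,0],"delta_rot": [0,0,0],"gripper": 0.05},{"translation": [-0.0272,0.0146,0],"delta_rot": [0,0,0],"gripper": 0.05},{"translation": [-0.0272,0.0146,0],"delta_rot": [0,0,0],"gripper": 0.05},{"translation": [-0.0272,0.0146,0],"delta_rot": [0,0,0],"gripper": 0.05},{"translation": [-0.0272,0.0146,0],"delta_rot": [0,0,0],"gripper": 0.05},{"translation": [0,0,0.03],"delta_rot": [0,0,0],"gripper": 0.05},{"translation": [0,0,0.02],"delta_rot": [0,0,0],"gripper": 0.05},{"translation": [0,0,0],"delta_rot": [0,0,0],"gripper": 0.05},{"translation": [0,0,0],"delta_rot": [0,0,0],"gripper": 0.05},{"translation": [0,0,0],"delta_rot": [0,0,0],"gripper": 0.05}]'

```text
time_s: 27.65
position: [0.6316, 0.0464, 0.1239]
tool_rot: [-2.092, -2.343, 0.001]
wrist_force: [0.1, -0.4, -1.0]
gripper_width: 0.7
grip_force: 25.0
```

```bash
python3 - <<'E'
from m import *
go(w(0,.055),.0345,6.3); s=sense(); print(s['wrist_force'])
E
```

```text
t27.6 pos [631.6  46.4 123.9] yd 6.5 tilt [-0.001 -0.   ]
GO turn z 0.2 then tool x -1.4 y -1.7 z 89.4 mm ; before-turn x -1.4 y -1.7
[ 0.05450008 -0.35821515 -0.99972154]
```

Request:
move_arm --rows '[{"translation": [-0.001,-0.001,0.025],"delta_rot": [0,0,0],"gripper": 0.05},{"translation": [0,0,0.025],"delta_rot": [0,0,0],"gripper": 0.05},{"translation": [0,0,0.024],"delta_rot": [0,0,0],"gripper": 0.05},{"translation": [0,0,0.015],"delta_rot": [0,0,0],"gripper": 0.05},{"translation": [0,0,0],"delta_rot": [0,0,0],"gripper": 0.05},{"translation": [0,0,0],"delta_rot": [0,0,0],"gripper": 0.05}]'

```text
time_s: 28.15
position: [0.6314, 0.0454, 0.036]
tool_rot: [2.091, 2.343, 0.001]
wrist_force: [0.1, 0.4, -1.3]
gripper_width: 0.701
grip_force: 25.0
```

Request:
move_arm --rows '[{"translation": [0,0,0],"delta_rot": [0,0,0],"gripper": 0.085},{"translation": [0,0,0],"delta_rot": [0,0,0],"gripper": 0.085},{"translation": [0,0,0],"delta_rot": [0,0,0],"gripper": 0.09},{"translation": [0,0,-0.04],"delta_rot": [0,0,0],"gripper": 0.09},{"translation": [0,0,-0.04],"delta_rot": [0,0,0],"gripper": 0.09},{"translation": [0,0,-0.04],"delta_rot": [0,0,0],"gripper": 0.07},{"translation": [0.027,0,0],"delta_rot": [0,0,0],"gripper": 0.06},{"translation": [0.027,0,0],"delta_rot": [0,0,0],"gripper": 0.06},{"translation": [0.027,0,0],"delta_rot": [0,0,0],"gripper": 0.06},{"translation": [0,0,0],"delta_rot": [0,0,0],"gripper": 0.06},{"translation": [0,0,0],"delta_rot": [0,0,0],"gripper": 0.06}]'

```text
time_s: 29.07
position: [0.6216, 0.1265, 0.1559]
tool_rot: [2.088, 2.345, 0.001]
wrist_force: [0.5, -0.2, -0.4]
gripper_width: 0.64
grip_force: 0.0
```

```bash
python3 - <<'E'
from m import *
im,p=cloud('wrist'); save('w3',im); b=boxes(im,p,.07,.09); print([torack(np.array(x[1:3])/1000) for x in b])
im,p=cloud('scene'); q=p[225:300,340:395].reshape(-1,3);q=q[(q[:,2]>.112)&(q[:,2]<.126)];print(torack(np.median(q[:,:2],0)))
go(w(0,.1375),.09,6.3)
E
```

```text
blue ctr 630 58 size 87 x 65, +x dir 96.0 deg, z 80 n3657 patch [612.  45.]
green ctr 642 -54 size 66 x 52, +x dir 7.0 deg, z 80 n2794 patch [621. -53.]
yellow ctr 459 197 size 65 x 33, +x dir 104.9 deg, z 72 n4102 patch [464. 176.]
[(np.float64(0.00188326335850745), np.float64(0.06830765950600648)), (np.float64(0.001269745484538641), np.float64(-0.04486362347432516)), (np.float64(-0.15327807581888417), np.float64(0.22460995446423773))]
(np.float64(0.005842615801267284), np.float64(0.13441496565453964))
t29.2 pos [621.8 124.8 155.4] yd 6.5 tilt [ 0.001 -0.001]
GO turn z 0.2 then tool x 2.0 y -0.6 z 65.4 mm ; before-turn x 2.0 y -0.6
```

View pics/w3.png

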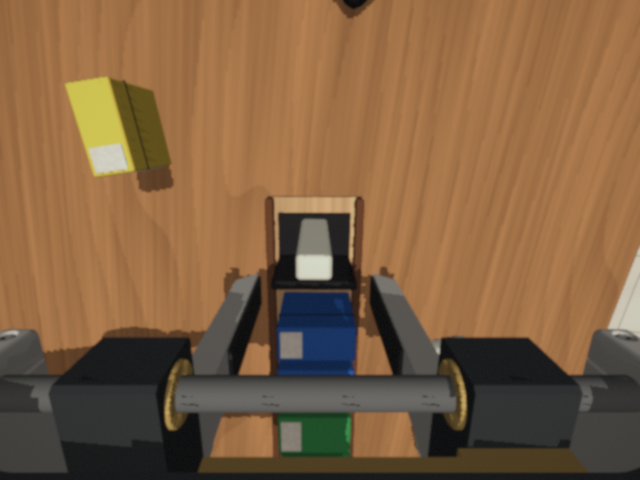

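The fingers straddle the post at (314,265), with blue thin just in front of the stop. Next: grip and push.

Request:
move_arm --rows '[{"translation": [0.001,0,0.033],"delta_rot": [0,0,0.2],"gripper": 0.06},{"translation": [0,0,0.032],"delta_rot": [0,0,0],"gripper": 0.06},{"translation": [0,0,0],"delta_rot": [0,0,0],"gripper": 0.0},{"translation": [0,0,0],"delta_rot": [0,0,0],"gripper": 0.0},{"translation": [0,0,0],"delta_rot": [0,0,0],"gripper": 0.0},{"translation": [0,0,0],"delta_rot": [0,0,0],"gripper": 0.0},{"translation": [0,0,0],"delta_rot": [0,0,0],"gripper": 0.0}]' --squeeze 30

```text
time_s: 29.75
position: [0.623, 0.1262, 0.0921]
tool_rot: [2.095, 2.338, 0.004]
wrist_force: [-1.2, -0.6, -0.1]
gripper_width: 0.321
grip_force: 0.0
```

Request:
move_arm --rows '[{"translation": [-0.005,0,0],"delta_rot": [0,0,0],"gripper": 0.0},{"translation": [-0.005,0,0],"delta_rot": [0,0,0],"gripper": 0.0},{"translation": [-0.005,0,0],"delta_rot": [0,0,0],"gripper": 0.0},{"translation": [-0.005,0,0],"delta_rot": [0,0,0],"gripper": 0.0},{"translation": [-0.005,0,0],"delta_rot": [0,0,0],"gripper": 0.0},{"translation": [-0.005,0,0],"delta_rot": [0,0,0],"gripper": 0.0},{"translation": [-0.005,0,0],"delta_rot": [0,0,0],"gripper": 0.0},{"translation": [-0.005,0,0],"delta_rot": [0,0,0],"gripper": 0.0},{"translation": [-0.005,0,0],"delta_rot": [0,0,0],"gripper": 0.0},{"translation": [-0.005,0,0],"delta_rot": [0,0,0],"gripper": 0.0},{"translation": [-0.005,0,0],"delta_rot": [0,0,0],"gripper": 0.0},{"translation": [-0.005,0,0],"delta_rot": [0,0,0],"gripper": 0.0},{"translation": [-0.005,0,0],"delta_rot": [0,0,0],"gripper": 0.0},{"translation": [-0.005,0,0],"delta_rot": [0,0,0],"gripper": 0.0},{"translation": [0,0,0],"delta_rot": [0,0,0],"gripper": 0.0},{"translation": [0,0,0],"delta_rot": [0,0,0],"gripper": 0.0}]'

```text
time_s: 31.08
position: [0.6282, 0.0577, 0.0916]
tool_rot: [-2.095, -2.338, -0.001]
wrist_force: [-4.2, 2.8, 5.8]
gripper_width: 0.253
grip_force: 30.0
```

```bash
python3 - <<'E'
from m import *
s=sense(); x,y=torack(s['position'][:2]); print(x,y,'gap',y-.034+.15,s['wrist_force'],s['gripper_width'],s['grip_force'])
E
```

```text
-0.00045274763545701376 0.06801260537907731 gap 0.18401260537907732 [-4.17915785  2.77814507  5.75002393] 0.25340683478814113 30.001424252986908
```

Request:
move_arm --rows '[{"translation": [-0.002,0,0],"delta_rot": [0,0,0],"gripper": 0.0},{"translation": [-0.002,0,0],"delta_rot": [0,0,0],"gripper": 0.0},{"translation": [-0.002,0,0],"delta_rot": [0,0,0],"gripper": 0.0},{"translation": [0,0,0],"delta_rot": [0,0,0],"gripper": 0.0},{"translation": [0,0,0],"delta_rot": [0,0,0],"gripper": 0.0}]'

```text
time_s: 31.5
position: [0.6287, 0.0529, 0.0916]
tool_rot: [-2.094, -2.337, -0.003]
wrist_force: [-4.9, 5.5, 5.8]
gripper_width: 0.255
grip_force: 30.0
```

Request:
move_arm --rows '[{"translation": [-0.002,0,0],"delta_rot": [0,0,0],"gripper": 0.0},{"translation": [0,0,0],"delta_rot": [0,0,0],"gripper": 0.0},{"translation": [0,0,0],"delta_rot": [0,0,0],"gripper": 0.0}]'

```text
time_s: 31.75
position: [0.6289, 0.0511, 0.0916]
tool_rot: [-2.094, -2.337, -0.003]
wrist_force: [-4.3, 4.9, 5.7]
gripper_width: 0.257
grip_force: 30.0
```

Request:
move_arm --rows '[{"translation": [-0.002,0,0],"delta_rot": [0,0,0],"gripper": 0.0},{"translation": [0,0,0],"delta_rot": [0,0,0],"gripper": 0.0},{"translation": [0,0,0],"delta_rot": [0,0,0],"gripper": 0.0}]'

```text
time_s: 32.0
position: [0.6291, 0.0492, 0.0916]
tool_rot: [-2.094, -2.337, -0.003]
wrist_force: [-3.1, 6.4, 6.0]
gripper_width: 0.255
grip_force: 30.0
```

Request:
move_arm --rows '[{"translation": [-0.002,0,0],"delta_rot": [0,0,0],"gripper": 0.0},{"translation": [0,0,0],"delta_rot": [0,0,0],"gripper": 0.0},{"translation": [0,0,0],"delta_rot": [0,0,0],"gripper": 0.0}]'

```text
time_s: 32.25
position: [0.6292, 0.048, 0.0916]
tool_rot: [-2.094, -2.336, -0.005]
wrist_force: [-3.7, 8.4, 6.0]
gripper_width: 0.254
grip_force: 30.0
```

Request:
move_arm --rows '[{"translation": [-0.002,0,0],"delta_rot": [0,0,0],"gripper": 0.0},{"translation": [0,0,0],"delta_rot": [0,0,0],"gripper": 0.0},{"translation": [0,0,0],"delta_rot": [0,0,0],"gripper": 0.0}]'

```text
time_s: 32.5
position: [0.6292, 0.0478, 0.0916]
tool_rot: [-2.093, -2.334, -0.008]
wrist_force: [-4.3, 11.1, 6.8]
gripper_width: 0.254
grip_force: 30.0
```

```bash
python3 - <<'E'
from m import *
s=sense(); x,y=torack(s['position'][:2]); print(x,y,'gap',y-.034+.15,s['wrist_force'])
im,p=cloud('scene'); save('s3',cv2.resize(im[215:305,205:405],None,fx=4,fy=4,interpolation=cv2.INTER_CUBIC))
E
```

```text
-0.00048111757934708407 0.05807700217642601 gap 0.174077002176426 [-4.31427974 11.05084612  6.80133901]
```

View pics/s3.png

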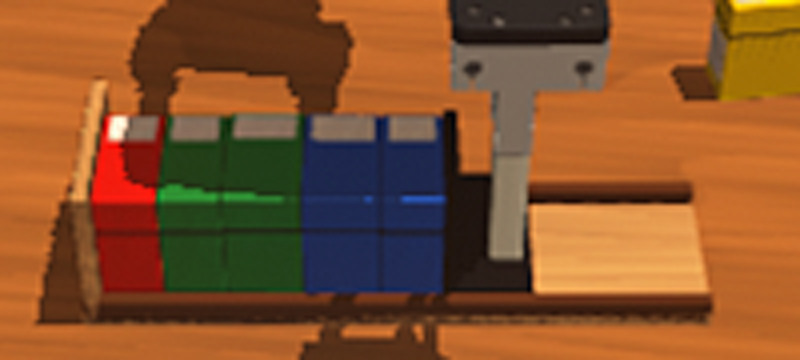

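The row is visually snug from wall to stop (crop u 95–450), and contact force is rising as the stop stalls. One more small press, then ease off, open and lift away.

Request:
move_arm --rows '[{"translation": [-0.001,0,0],"delta_rot": [0,0,0],"gripper": 0.0},{"translation": [0,0,0],"delta_rot": [0,0,0],"gripper": 0.0},{"translation": [0,0,0],"delta_rot": [0,0,0],"gripper": 0.0},{"translation": [0.002,0,0],"delta_rot": [0,0,0],"gripper": 0.0},{"translation": [0,0,0],"delta_rot": [0,0,0],"gripper": 0.0}]'

```text
time_s: 32.97
position: [0.6293, 0.0477, 0.0915]
tool_rot: [-2.093, -2.336, -0.006]
wrist_force: [-4.8, 8.3, 7.4]
gripper_width: 0.251
grip_force: 30.0
```

Request:
move_arm --rows '[{"translation": [0,0,0],"delta_rot": [0,0,0],"gripper": 0.06},{"translation": [0,0,0],"delta_rot": [0,0,0],"gripper": 0.06},{"translation": [0,0,0],"delta_rot": [0,0,0],"gripper": 0.06},{"translation": [0,0,0],"delta_rot": [0,0,0],"gripper": 0.06},{"translation": [0,0,-0.03],"delta_rot": [0,0,0],"gripper": 0.06},{"translation": [0,0,-0.04],"delta_rot": [0,0,0],"gripper": 0.06},{"translation": [0,0,-0.04],"delta_rot": [0,0,0],"gripper": 0.06},{"translation": [0,0,-0.04],"delta_rot": [0,0,0],"gripper": 0.06},{"translation": [0,0,-0.04],"delta_rot": [0,0,0],"gripper": 0.09},{"translation": [0,0,0],"delta_rot": [0,0,0],"gripper": 0.09},{"translation": [0,0,0],"delta_rot": [0,0,0],"gripper": 0.09},{"translation": [0,0,0],"delta_rot": [0,0,0],"gripper": 0.09}]'

```text
time_s: 33.97
position: [0.6304, 0.0435, 0.2794]
tool_rot: [-2.096, -2.34, 0.001]
wrist_force: [-0.5, -0.9, -0.1]
gripper_width: 0.885
grip_force: 0.0
```

```bash
python3 - <<'E'
from m import *
im,p=cloud('wrist'); save('w4',im)
d=p.reshape(-1,3)-np.r_[O,0]; rx=d[:,:2]@ex; ry=d[:,:2]@ey; z=d[:,2]
hsv=cv2.cvtColor(im,cv2.COLOR_RGB2HSV).reshape(-1,3).astype(int); h,s=hsv[:,0],hsv[:,1]
t=(z>.076)&(z<.084)&(abs(rx)<.06)&(ry>-.2)&(ry<.1)
for c,mk in dict(red=(h<5)|(h>172),green=(h>45)&(h<85),blue=(h>105)&(h<135)).items():
    k=t&mk&(s>100)
    print(c,k.sum(),np.round(np.percentile(rx[k],[1,99])*1000),np.round(np.percentile(ry[k],[.5,99.5])*1000))
k=(z>.11)&(z<.125)&(abs(rx)<.05)&(abs(ry)<.12)
print('post',np.round(np.percentile(ry[k],[2,98])*1000))
im,p=cloud('scene'); 
for n,(a,b,c2,e,zl,zh) in dict(mug=(95,165,225,290,.08,.1),bank=(225,320,305,355,.018,.03),mouse=(450,515,270,320,.02,.04)).items():
    q=p[c2:e,a:b].reshape(-1,3); q=q[(q[:,2]>zl)&(q[:,2]<zh)]; print(n,np.round(np.median(q,0)*1000))
print(sense()['position'],sense()['wrist_force'])
E
```

```text
red 809 [-29.  35.] [-150. -120.]
green 1952 [-27.  34.] [-116.  -47.]
blue 2377 [-28.  34.] [-45.  27.]
post [52. 69.]
mug [ 654. -368.   88.]
bank [791. -56.  24.]
mouse [651. 363.  31.]
[0.62969322 0.04370417 0.27788173] [ 0.23836067 -0.39169682 -0.12402965]
```

View pics/w4.png

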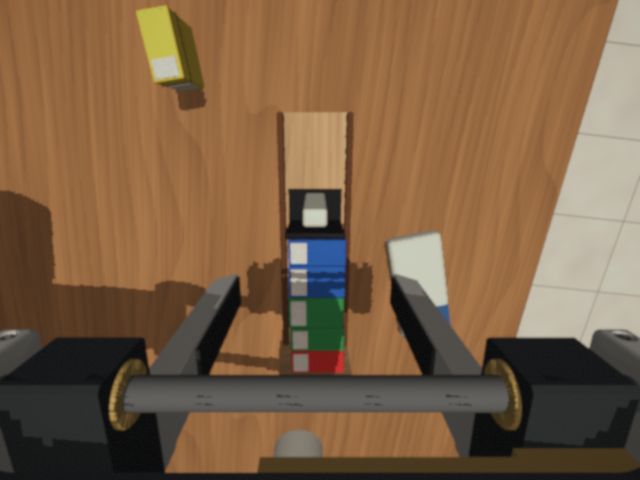

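The row fills rack y −150 to +27 mm, which is 177 mm against the 176 mm nominal for five boxes. The stop face is at +26.5 mm, all label patches are on the robot side, and the other objects haven't moved. I'm handing in.

```bash
python3 -c "
from station import *
print(finish_job())"
```

```text
the job is handed in; nothing more can be done
None
```

All five boxes present (red thin, green thin, green thick, blue thick, blue thin) stand snug between wall and stop with labels to the robot's side, the mug, mouse and power bank are unmoved, and the job is handed in; it returned no verdict.

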